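# Tip the grinding balls out under the low guard

### The arm

A 6-joint arm with a two-finger parallel gripper is mounted at the origin on the work surface. World frame = base frame: x ahead of the robot, y to its left, z up, the work surface at z = 0. Lengths are in m, angles in degrees, forces in N, time in s.
With the tool pointing down it reaches from about 0.4 to 0.825 m from the base axis. Payload 7 kg.
Tool frame: the origin (TCP) lies midway between the tips of the shut fingers; the grasp point (between the pads) lies 19 mm behind it (r.grasp_offset is the distance from the TCP to the grasp point, in m); z points along the fingers, x is the direction in which the jaws open and shut, and the axes are right-handed (so a half turn about z gives the same grasp; the last joint's range is limited). The gripper opens to 88 mm and grips with 3 to 60 N. Pads are 19 mm wide; open, the fingers measure 130 mm over their backs; the gripper's body (78 mm by 193 mm) begins 47 mm behind the grasp point.
Start: joints at [80.449, 20.546, 0.682, 0, -70.136, -16.507], TCP at [0.297, 0.606, 0.227] pointing down, gripper open.
Joint ranges: [-176.03, 176.03], [-82.01, 121.73], [-58.28, 71.71], [-173.87, 95.51], [-174.79, -0.11], [-173.66, 173.66]. Speed limits (degrees/s): [136.94, 136.94, 172.46, 180, 180, 180].

### API

Orientations are given as [roll, pitch, yaw] about the fixed x, y, z axes, in that order (R = Rz(yaw) Ry(pitch) Rx(roll)).
In Python, from plant import r gives the robot as it stands.
- The arm moves only by the tool step_arm, never from a script. Its argument "deltas" is a list of rows, each a list of 7 numbers: the turn, a rotation vector about the tool's x, y, z in rad, then the shift along the tool's x, y, z in mm, then the opening, from -1 (shut) to 1 (fully open), so that 0 is half open. In form: [[ax, ay, az, x, y, z, grip], ...]. A call has 1 to 10 rows; each row shifts and turns the pose as measured when the row begins, along the tool's axes as they then stand; what a row does not reach is not made up. A row lasts 1/10 s, in which the tool goes at most 50 mm and 8.59 degrees, less where a joint would pass 70% of its speed; a pose out of reach is approached as far as the arm can. A call with a gripper value outside its range is refused whole. The fingers move at their own pace and stop on an object; "squeeze" is the grip in N (left out, the last holds). Time passes only in rows, so rows that do not move let the fingers close. It gives the time, the measured TCP pose, the force and the opening at its end, in the units of the state.
- r.get_state(): the state, without advancing time (a new reading comes with each control period).
- r.capture(name): name is "side" or "top" or "wrist"; returns the picture (420x560x3 uint8, red, green, blue); there is no depth.
- r.camera_info(name): a dict with "vertical_fov" (degrees; the focal length in pixels is half the picture's height over the tangent of half this angle, whatever the lens; pixels are square), "cx", "cy" (the principal point, pixels), "k1" (the pictures are not rectified: a ray, as slopes to the right and down, at radius r is drawn at 1 + k1 r^2 times it, then the intrinsics apply), "view" (4x4, takes a point from world to camera coordinates). Camera axes: x right, y down, z forward; pixel columns grow to the right and rows downward; lengths in m; the calibration is good to about 2 mm. A picture is of the moment at which its call begins: read the wrist's pose just before it. camera_info takes no time and is no camera call; for the wrist camera it gives the pose at the moment of the call.
- r.close_job(): hands the job in, once; it reports no verdict.
The state is a dict: "time_s": time; "joints": joint angles; "qd": joint speeds; "joint_torque": joint torques, N m; "tcp_pos": TCP position; "eef_rot": TCP orientation; "contact_force": force on the tool from outside, world axes, zero at the start; "moment": the same for the moment, N m; "gripper_width": finger opening in m.
Only numpy, scipy, OpenCV 4.12 (cv2) and the standard library are available. Lean on these libraries where they do the work, as an engineer would, in place of code of your own. Each camera call takes 0.05 s, during which the arm holds its last target.

### The job

Take the tall orange-rimmed tub out of the grey leaning cradle, bring its mouth in under the front edge of the clear guard and tip it there, without bumping the guard hard, so that all four white grinding balls roll into the dark tray. Then lay the empty tub in the blue return cradle, mouth uppermost, slid down the slope until it has pressed the sprung yellow foot plate fully home, and let go. Leave the flasks, bottle, tip box and loose cap where they are.

Things in the scene. Friction and masses are not known exactly. Their poses are not given: they have to be found in the camera images.
- tub_center (a point): Tall square clear tub, orange rim and corners, open at one end: 56 x 56 mm outside, 200 mm long, walls 3 mm, 0.12 to 0.2 kg, plus 84 g of balls. This point is its centre, on its axis, 100 mm from foot and mouth. Own z runs along the tub to the mouth; own x and y are square to the flat sides. It starts leaning in the grey cradle, mouth 25 degrees above level, its own +x side down on the bed.
- tub_mouth (a point): Centre of the tub's open mouth (200 mm from the foot); axes as the tub.
- tub_foot (a point): Centre of the outside of the tub's closed foot; axes as the tub. In a cradle the tub's own +y and -y sides are free to be gripped between 40 and 110 mm from the foot, approached at right angles to the bed (fingers pointing away from the robot, 25 degrees from straight down) or up to 15 degrees steeper. Balance point about 60 mm from the foot when full, 93 mm when empty.
- ball1_center (a point): Centre of a white ceramic grinding ball, 22 mm across, 21 g; the four start at the foot end inside the tub. They roll freely: they stay in while the mouth is a few degrees above level and roll out when it is some 10 degrees or more below.
- ball2_center (a point): Centre of a white ceramic grinding ball, 22 mm across, 21 g; the four start at the foot end inside the tub. They roll freely: they stay in while the mouth is a few degrees above level and roll out when it is some 10 degrees or more below.
- ball3_center (a point): Centre of a white ceramic grinding ball, 22 mm across, 21 g; the four start at the foot end inside the tub. They roll freely: they stay in while the mouth is a few degrees above level and roll out when it is some 10 degrees or more below.
- ball4_center (a point): Centre of a white ceramic grinding ball, 22 mm across, 21 g; the four start at the foot end inside the tub. They roll freely: they stay in while the mouth is a few degrees above level and roll out when it is some 10 degrees or more below.
- tray: Dark steel open tray, fixed, 160 (own x) x 240 (own y) x 45 mm high, walls and floor 5 mm; origin under its centre on the bench, own x points away from the robot's side, in under the guard. Four 12 mm posts, 190 mm high, at own x -40 and 60, y +-132 mm, carry the guard.
- guard_edge (a point): Middle of the lower front edge of the clear guard (orange front strip), a level sheet fixed over the whole tray. The edge lies straight above the outside of the tray's front wall (tray own x -80 mm) and runs along own y. This point is on the underside: its height is the headroom, different each time, 132 to 155 mm above the bench, so 87 to 110 mm over the tray's 45 mm wall.
- guard: The same clear guard: 290 mm wide (own y), 180 mm deep (own x), 6 mm thick, 10 mm at the front strip; origin on its underside above the tray's centre, axes as the tray. Nothing stands above the sheet but the ends of the posts and their collars. A touch does no harm, a push of more than 8 N does.
- rack_full_bed: Sloping bed of the grey cradle, fixed. Origin: where the centre of the tub's foot lies when home. Own z runs up the slope along the tub (25 degrees above level), own x square into the bed, own y across. Bed surface at x 28 mm, z -10 to 150, 84 wide; foot stop surface at z 0, reaching up to x -20; side rails at y +-32 to +-36, 16 mm above the bed, at z 0 to 35 and 115 to 150 only.
- rack_return_bed: Sloping bed of the blue return cradle, empty at the start, shape, slope and axes as the grey one, but the bed runs down to z -55 mm and in place of the fixed foot stop it has a yellow sprung foot plate somewhere along the slope: fully pressed, the tub's foot lies at z between -30 and 0 mm, not told. The tub does not slide down by itself; rails as in the grey one.
- foot_plate (a joint): How far the yellow foot plate (50 mm wide, face square to the slope) is pressed down the slope: 0 = free, 0.010 m = fully home, where it stops hard. Its spring is weak (about 0.1 N at first, 0.4 N fully pressed), so that the tub's own weight and grip on the bed keep it pressed once the tub has been pushed down the slope onto it; without the tub it springs back
- flask_a: Bystander: conical flask, orange cap, 76 mm across, 122 mm high, loose; origin under its centre.
- flask_b: Bystander: conical flask, orange cap, same size, loose.
- flask_c: Bystander: conical flask, orange cap, same size, loose.
- bottle: Bystander: round clear bottle, blue cap, 64 mm across, 150 mm high, loose; origin under its centre.
- tip_box: Bystander: grey box with blue top, 85 x 55 x 38 mm, loose; origin under its centre.
- cap_spare: Bystander: loose orange screw cap, 42 mm across, 24 mm high; origin under its centre.
- tub: The same tub; origin at the centre of the outside of its foot, axes as above.
Mind the look-alikes: they are no part of the job. What is shaped like the tub but red is not meant. What is shaped like the part that bears rack_return_bed but purple is not meant.

How it is judged:
By the outcome, as a careful person would: the job done as asked, in the order asked, and still so for the second after the job is handed in, with the robot touching nothing.
It also fails if it takes over 61 s, if anything falls off the work surface, if the arm or the gripper's body presses on something with over 40 N, if the wrist force passes 120 N, or if a joint passes its speed limit or range.

## Working session

There is one attempt and no reset: what is moved stays moved. The work goes in short steps, Python scripts to look and compute and a tool call to move; the robot and the scene stay as the last step left them, time stands still between calls to the robot, and variables do not carry over. Pictures are saved under pics/ and viewed, and the job is handed in when it is done.

Besides the shell and the picture viewer there is one more tool, called after "Call:" by a JSON object that holds its "op" and its "data". step_arm: Moves the arm, as the interface text tells. Its arguments: {"type":"object","properties":{"deltas":{"type":"array","items":{"type":"array","items":{"type":"number"}}},"squeeze":{"type":"number"}},"required":["deltas"]}

```bash
ls; mkdir -p pics
python3 - <<'E'
from plant import r
import cv2, json
for n in ["side","top","wrist"]:
    im=r.capture(n); cv2.imwrite(f"pics/{n}0.png",im[:,:,::-1])
    ci=r.camera_info(n); print(n,{k:(v.tolist() if hasattr(v,'tolist') else v) for k,v in ci.items()})
print(r.get_state())
E
```

```text
pics
side {'vertical_fov': 55.28516055072145, 'cx': 280.2516574389834, 'cy': 208.2262410800895, 'k1': -0.08172918140940383, 'view': [[0.9236742359244104, -0.3829497850442755, -0.013242659249549506, -0.39950401144910874], [-0.27542361338001736, -0.6395006386295115, -0.71776093957887, 0.18901130929715873], [0.26639770847766553, 0.6666246285031708, -0.6961636772992817, 1.0087787421978114], [0.0, 0.0, 0.0, 1.0]]}
top {'vertical_fov': 51.26585263110657, 'cx': 280.4079738872154, 'cy': 210.38264201602294, 'k1': 0.01947737935883505, 'view': [[0.021989011652986685, -0.9997262217324326, 0.007997808894909444, -0.01214943661566617], [-0.9966734546423947, -0.022548404004836962, -0.07831726685750416, 0.43561977759437537], [0.07847616311797921, -0.006249084527299345, -0.996896404229071, 1.3919653601589888], [0.0, 0.0, 0.0, 1.0]]}
wrist {'vertical_fov': 63.89561809339145, 'cx': 279.5051477025821, 'cy': 215.6085831203607, 'k1': -0.03818955871282937, 'view': [[-0.4398762652472266, -0.8980550453258347, 0.002450884934848629, 0.6748676188523619], [-0.8663272031042418, 0.42505153416508346, 0.26231349653704356, -0.03326705790499066], [-0.2366137114237724, 0.11326221288991836, -0.964979597036925, 0.39036832717485037], [0.0, 0.0, 0.0, 1.0]]}
{'time_s': 0.15, 'joints': array([ 8.04496423e+01,  2.05815785e+01,  6.47440298e-01, -1.20027112e-02,
       -7.01356841e+01, -1.65082953e+01]), 'qd': array([-0.07408978, -0.08629037,  0.21247199,  0.06381396, -0.08599395,
       -0.12550315]), 'joint_torque': array([-9.96298222e-04, -5.83277249e+01,  2.93285680e+01,  7.00115293e+00,
        8.74211284e-03, -1.02435984e-04]), 'tcp_pos': array([0.29638763, 0.60606089, 0.2258633 ]), 'eef_rot': array([-1.79990978e+02, -7.01508116e-02, -1.16062744e+02]), 'contact_force': array([ 0.12998432, -0.97884822, -0.47197498]), 'moment': array([ 0.0077654 , -0.00718083,  0.0131517 ]), 'gripper_width': 0.08717509234722484}
```

View pics/side0.png

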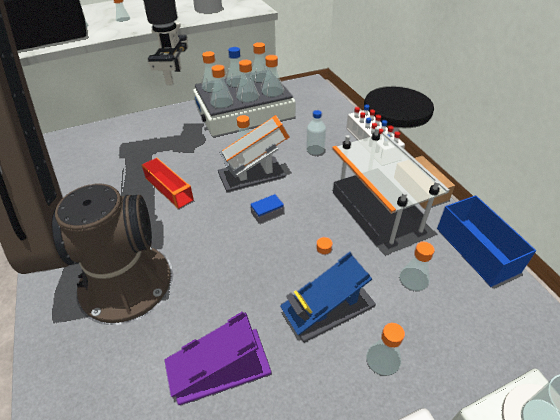

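View pics/top0.png

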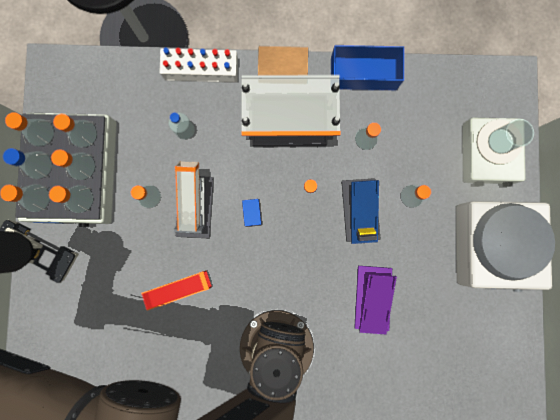

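View pics/wrist0.png

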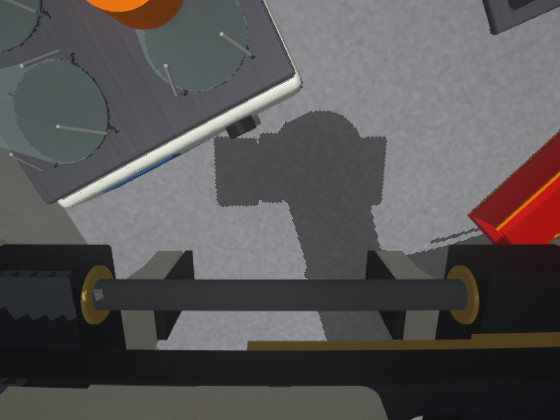

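Candidates: the orange-rimmed clear tub in the grey cradle at top (187,200) / side (255,145) matches the description. The red tub at top (177,289) / side (168,182) is the look-alike. Return cradle: the blue one with the yellow plate at top (362,210) / side (325,295) matches. The purple one at top (376,300) / side (218,358) is the look-alike.

```bash
cat > h.py <<'E'
import numpy as np, cv2
from plant import r
def K(ci):
    f=210/np.tan(np.radians(ci['vertical_fov'])/2); return f
def ray(ci,u,v):
    f=K(ci); d=np.array([(u-ci['cx'])/f,(v-ci['cy'])/f]); rd=np.linalg.norm(d); x=rd
    for _ in range(30): x=rd/(1+ci['k1']*x*x)
    s=d*(x/rd if rd>0 else 1)
    V=np.array(ci['view']); R=V[:3,:3]; t=V[:3,3]
    o=-R.T@t; w=R.T@np.array([s[0],s[1],1]); return o,w/np.linalg.norm(w)
def onz(ci,u,v,z):
    o,d=ray(ci,u,v); return o+d*(z-o[2])/d[2]
def tri(*obs):
    A=np.zeros((3,3));b=np.zeros(3)
    for ci,u,v in obs:
        o,d=ray(ci,u,v);P=np.eye(3)-np.outer(d,d);A+=P;b+=P@o
    p=np.linalg.solve(A,b)
    res=[np.linalg.norm((np.eye(3)-np.outer(d,d))@(p-o)) for o,d in [ray(*q) for q in obs]]
    return p,np.round(res,4)
def proj(ci,p):
    V=np.array(ci['view']);c=V[:3,:3]@np.asarray(p)+V[:3,3];s=c[:2]/c[2];s=s*(1+ci['k1']*(s@s));f=K(ci)
    return np.array([ci['cx']+f*s[0],ci['cy']+f*s[1]])
E
python3 - <<'E'
import cv2
t=cv2.imread('pics/top0.png');s=cv2.imread('pics/side0.png')
def c(im,x,y,w,h,n,k):
    cv2.imwrite(n,cv2.resize(im[y:y+h,x:x+w],None,fx=k,fy=k,interpolation=cv2.INTER_CUBIC))
c(t,150,150,90,95,'pics/c1.png',6)
c(t,330,165,65,90,'pics/c2.png',6)
c(s,205,100,100,95,'pics/c3.png',6)
c(s,270,240,115,105,'pics/c4.png',5)
c(t,230,65,120,90,'pics/c5.png',6)
c(s,320,120,130,135,'pics/c6.png',4)
E
```

```text
(no output)
```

View pics/c1.png

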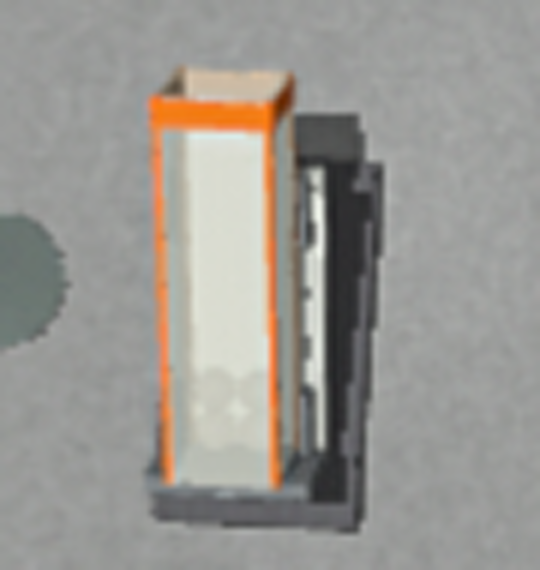

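View pics/c2.png

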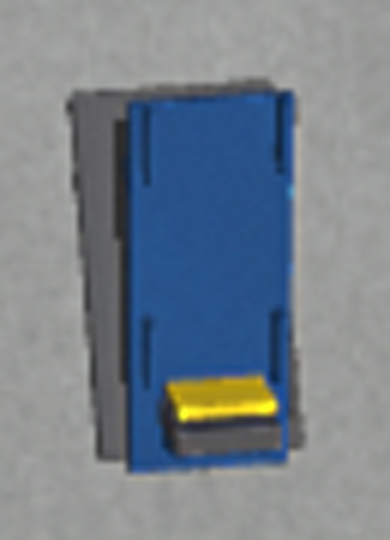

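View pics/c3.png

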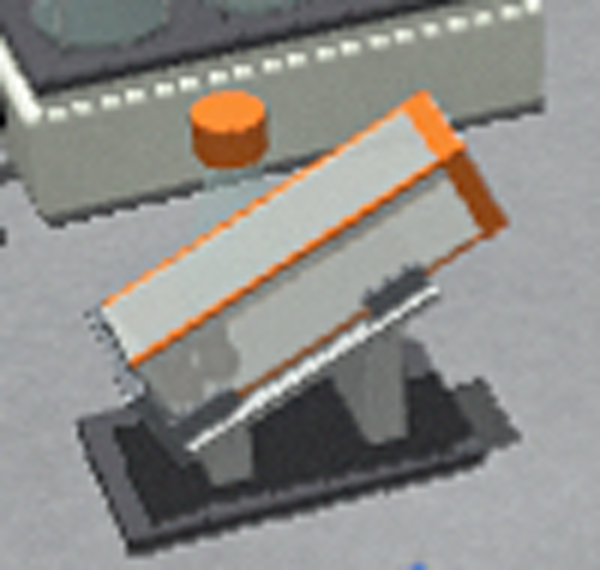

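View pics/c4.png

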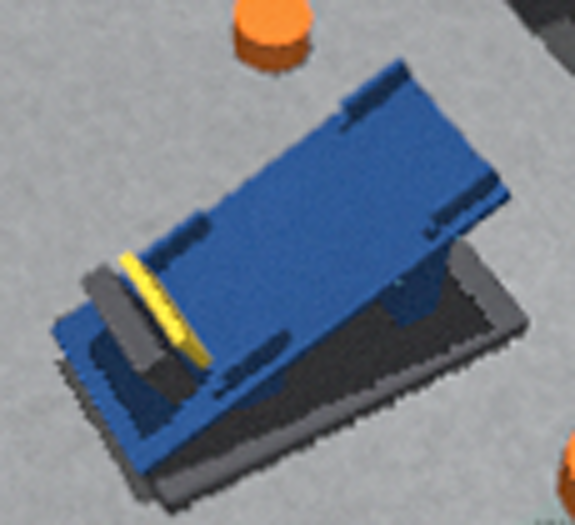

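View pics/c5.png

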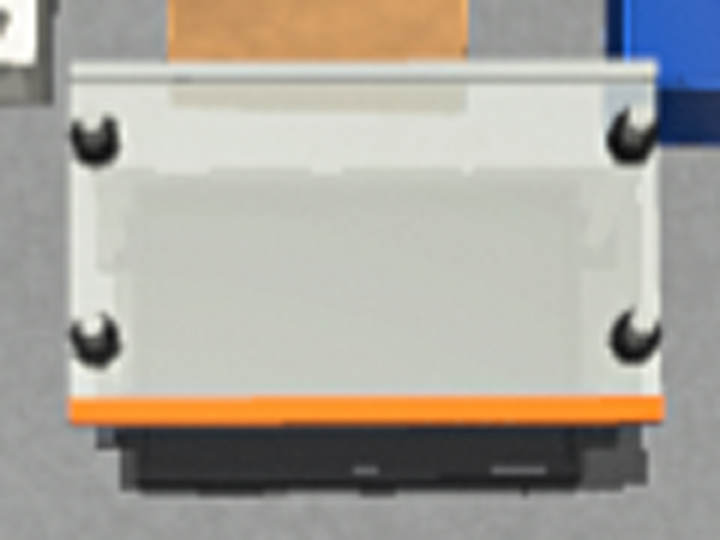

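View pics/c6.png

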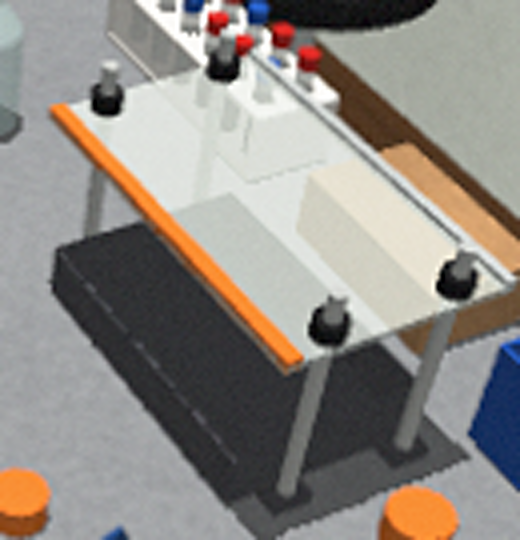

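Run:
```python
from h import *
T=r.camera_info('top');S=r.camera_info('side')
def t(c,x,y,o,k): return (c,x/k+o[0]-.4,y/k+o[1]-.4)
def pr(n,a,b):
    p,e=tri(a,b); print(n,np.round(p,4),e); return p
c1=lambda x,y:t(T,x,y,(150,150),6); c3=lambda x,y:t(S,x,y,(205,100),6)
c2=lambda x,y:t(T,x,y,(330,165),6); c4=lambda x,y:t(S,x,y,(270,240),5)
c5=lambda x,y:t(T,x,y,(230,65),6); c6=lambda x,y:t(S,x,y,(320,120),4)
a=pr('mouth+y up',c1(150,97),c3(425,92)); b=pr('mouth-y up',c1(275,103),c3(465,150))
c=pr('foot+y up',c1(165,485),c3(105,305)); d=pr('foot-y up',c1(281,487),c3(133,363))
ax=(a+b-c-d)/2; print(np.linalg.norm(ax),np.degrees(np.arctan2(ax[1],ax[0])),np.degrees(np.arcsin(ax[2]/np.linalg.norm(ax))), np.linalg.norm(a-b),np.linalg.norm(c-d))
# return bed: corners
a=pr('R top -y',c2(293,92),c4(509,195)); b=pr('R top +y',c2(130,100),c4(403,60))
c=pr('R low -y',c2(287,465),c4(143,470)); d=pr('R low +y',c2(130,470),c4(53,328))
ax=(a+b-c-d)/2; print(np.linalg.norm(ax),np.degrees(np.arctan2(ax[1],ax[0])),np.degrees(np.arcsin(ax[2]/np.linalg.norm(ax))),np.linalg.norm(a-b),np.linalg.norm(c-d))
pr('plate top +y',c2(170,383),c4(125,255)); pr('plate top -y',c2(268,380),c4(208,362))
a=pr('strip +y back',c5(69,397),c6(62,103)); b=pr('strip -y',c5(663,397),c6(302,355))
a=pr('strip +y front',c5(69,424),c6(52,108)); b=pr('strip -y front',c5(664,424),c6(290,365))
print(np.linalg.norm(a-b),np.degrees(np.arctan2(*(a-b)[:2])))
# tray
for n,q in (('top',[c5(120,428),c5(120,490),c5(580,485)]),('side',[c6(53,250),c6(243,497)])):
    for x in q: print(n,np.round(onz(*x,.0),4),np.round(onz(*x,.045),4))
```

```text
mouth+y up [0.5439 0.3027 0.1844] [0.0006 0.0006]
mouth-y up [0.542  0.2436 0.1845] [0.0001 0.0001]
foot+y up [0.3636 0.3072 0.0999] [0.002 0.002]
foot-y up [0.3626 0.2488 0.1035] [0.0008 0.0008]
0.1979871392819733 -1.546043626604948 24.70690497725044 0.059181683665333475 0.05854789167362189
R top -y [ 0.5279 -0.2966  0.1094] [0.0002 0.0002]
R top +y [ 0.5211 -0.2136  0.1136] [0. 0.]
R low -y [ 0.343  -0.3137  0.028 ] [0.0023 0.0023]
R low +y [ 0.3367 -0.2304  0.0254] [0.0005 0.0005]
0.2038935703885466 5.252162277934096 24.58987363243834 0.08335739792635581 0.08358573448078455
plate top +y [ 0.3752 -0.2398  0.077 ] [0.0058 0.0058]
plate top -y [ 0.3842 -0.295   0.0628] [0.0001 0.0001]
strip +y back [0.6559 0.119  0.1584] [0.0004 0.0004]
strip -y [ 0.6627 -0.1715  0.1613] [0.0003 0.0003]
strip +y front [0.6448 0.1179 0.1574] [0.0018 0.0018]
strip -y front [ 0.6515 -0.1733  0.1585] [0.0019 0.0019]
0.29131069043701624 -1.3260664311663612
top [0.6811 0.1045 0.    ] [0.6699 0.1014 0.045 ]
top [0.6466 0.1036 0.    ] [0.6364 0.1005 0.045 ]
top [ 0.6554 -0.149   0.    ] [ 0.6449 -0.1441  0.045 ]
side [0.6713 0.137  0.    ] [0.6432 0.0915 0.045 ]
side [ 0.6689 -0.1449  0.    ] [ 0.641  -0.1751  0.045 ]
```

Run:
```python
from h import *
from scipy.spatial.transform import Rotation as Ro
T=r.camera_info('top');S=r.camera_info('side');W=r.camera_info('wrist')
s=r.get_state(); R=Ro.from_euler('xyz',s['eef_rot'],degrees=True).as_matrix()
o,_=ray(W,280,210); print('cam in tool',R.T@(o-s['tcp_pos']), 'axes',np.round(R.T@np.array(W['view'])[:3,:3].T,2).tolist())
for n,(u,v),z in [('flaskA',(138,192),.122),('flaskB',(374,129.5),.122),('flaskC',(424,192),.122),('bottle',(175,118),.15),('cap',(310,186),.024),('tip',(251,212),.038)]:
    print(n,np.round(onz(T,u,v,z),3))
for n,(u,v),z in [('flaskA',(243,121),.122),('cap',(324,243),.024),('flaskC',(393,332),.122),('flaskB',(425,251),.122)]:
    print(n,np.round(onz(S,u,v,z),3))
```

```text
cam in tool [-0.00092381 -0.07074199 -0.15789666] axes [[1.0, -0.0, 0.0], [0.0, 0.96, 0.26], [-0.0, -0.26, 0.96]]
flaskA [0.473 0.423 0.122]
flaskB [ 0.679 -0.279  0.122]
flaskC [ 0.492 -0.43   0.122]
bottle [0.692 0.316 0.15 ]
cap [ 0.516 -0.096  0.024]
tip [0.427 0.091 0.038]
flaskA [0.47  0.408 0.122]
cap [ 0.518 -0.099  0.024]
flaskC [ 0.493 -0.43   0.122]
flaskB [ 0.676 -0.287  0.122]
```

```bash
cat >> h.py <<'E'
from scipy.spatial.transform import Rotation as Ro
def pose(s=None):
    s=s or r.get_state(); return np.array(s['tcp_pos']),Ro.from_euler('xyz',s['eef_rot'],degrees=True)
def toolrot(yaw,tilt):
    """tub attitude: yaw deg, mouth tilt above level deg -> tool rotation (tool y = tub z, tool z = tub x)"""
    c,s=np.cos(np.radians(tilt)),np.sin(np.radians(tilt)); cy,sy=np.cos(np.radians(yaw)),np.sin(np.radians(yaw))
    oz=np.array([c*cy,c*sy,s]); ox=np.array([s*cy,s*sy,-c]); oy=np.cross(oz,ox)
    return Ro.from_matrix(np.c_[oy,oz,ox])
def plan(p1,R1,n,start=None,w=None,g=1):
    p0,R0=start or pose()
    if w is None: w=(R0.inv()*R1).as_rotvec()
    w=w/n; d=(np.asarray(p1)-p0)/n; rows=[]
    print('per row deg',np.degrees(np.linalg.norm(w)).round(2),'mm',(np.linalg.norm(d)*1e3).round(1))
    for k in range(n):
        Rk=R0*Ro.from_rotvec(w*k); sh=Rk.inv().apply(d)*1e3
        rows.append([*np.round(w,3),*np.round(sh,1),g])
    print(str([[float(x) for x in q] for q in rows]).replace(' ',''))
    return np.asarray(p1),R0*Ro.from_rotvec(w*n)
FOOT=np.array([.375,.278,.0763]);YAW=-1.5
E
python3 - <<'E'
from h import *
R=toolrot(YAW,25); G=FOOT+.07*R.as_matrix()[:,1]; tz=R.as_matrix()[:,2]
print(G)
p,R0=pose()
H=G-.11*tz; print(H)
Rv=toolrot(YAW,0); w0=(R0.inv()*Rv).as_rotvec(); print(np.degrees(w0))
if w0[2]<0: w0=w0*(1-2*np.pi/np.linalg.norm(w0))
st=plan(H+[0,0,.04],None,20,w=w0)
st=plan(H,R,4,start=st)
st=plan(G+.019*tz,R,4,start=st)
E
```

```text
[0.43841981 0.27633929 0.10588328]
[0.39194773 0.27755621 0.20557713]
[-9.78198909e-02 -8.47709145e-03  1.55437235e+02]
per row deg 7.77 mm 17.1
[[-0.0,-0.0,0.136,12.7,-11.5,-1.0,1.0],[-0.0,-0.0,0.136,11.0,-13.1,-1.0,1.0],[-0.0,-0.0,0.136,9.1,-14.5,-1.0,1.0],[-0.0,-0.0,0.136,7.1,-15.6,-1.0,1.0],[-0.0,-0.0,0.136,4.9,-16.4,-1.0,1.0],[-0.0,-0.0,0.136,2.6,-16.9,-1.0,1.0],[-0.0,-0.0,0.136,0.3,-17.1,-1.0,1.0],[-0.0,-0.0,0.136,-2.0,-17.0,-1.0,1.0],[-0.0,-0.0,0.136,-4.3,-16.6,-1.0,1.0],[-0.0,-0.0,0.136,-6.5,-15.8,-1.0,1.0],[-0.0,-0.0,0.136,-8.6,-14.8,-1.0,1.0],[-0.0,-0.0,0.136,-10.5,-13.5,-1.0,1.0],[-0.0,-0.0,0.136,-12.2,-12.0,-1.0,1.0],[-0.0,-0.0,0.136,-13.7,-10.2,-1.0,1.0],[-0.0,-0.0,0.136,-15.0,-8.3,-1.0,1.0],[-0.0,-0.0,0.136,-16.0,-6.2,-1.0,1.0],[-0.0,-0.0,0.136,-16.6,-4.0,-1.0,1.0],[-0.0,-0.0,0.136,-17.0,-1.7,-1.0,1.0],[-0.0,-0.0,0.136,-17.1,0.6,-1.0,1.0],[-0.0,-0.0,0.136,-16.8,3.0,-1.0,1.0]]
per row deg 6.25 mm 10.0
[[-0.109,-0.0,0.0,-0.0,0.0,10.0,1.0],[-0.109,-0.0,0.0,0.0,-1.1,9.9,1.0],[-0.109,-0.0,0.0,0.0,-2.2,9.8,1.0],[-0.109,-0.0,0.0,0.0,-3.2,9.5,1.0]]
per row deg 0.0 mm 32.3
[[-0.0,0.0,0.0,0.0,0.0,32.3,1.0],[-0.0,0.0,0.0,0.0,0.0,32.3,1.0],[-0.0,0.0,0.0,0.0,0.0,32.3,1.0],[-0.0,0.0,0.0,0.0,0.0,32.3,1.0]]
```

Call:
{"op": "step_arm", "data": {"deltas": [[0,0,0.136,12.7,-11.5,-1,1],[0,0,0.136,11,-13,-1,1],[0,0,0.136,9,-14.5,-1,1],[0,0,0.136,7,-15.5,-1,1],[0,0,0.136,5,-16.5,-1,1],[0,0,0.136,2.6,-17,-1,1],[0,0,0.136,0.3,-17,-1,1],[0,0,0.136,-2,-17,-1,1],[0,0,0.136,-4.3,-16.6,-1,1],[0,0,0.136,-6.5,-15.8,-1,1]]}}

```text
time_s: 1.15
tcp_pos: [0.3403, 0.4344, 0.2321]
eef_rot: [-179.5, -0.0, 163.1]
contact_force: [-0.5, -0.9, 1.2]
gripper_width: 0.0877
```

Call:
{"op": "step_arm", "data": {"deltas": [[0,0,0.136,-8.6,-14.8,-1,1],[0,0,0.136,-10.5,-13.5,-1,1],[0,0,0.136,-12.2,-12,-1,1],[0,0,0.136,-13.7,-10.2,-1,1],[0,0,0.136,-15,-8.3,-1,1],[0,0,0.136,-16,-6.2,-1,1],[0,0,0.136,-16.6,-4,-1,1],[0,0,0.136,-17,-1.7,-1,1],[0,0,0.136,-17,0.6,-1,1],[0,0,0.136,-16.8,3,-1,1]]}}

```text
time_s: 2.15
tcp_pos: [0.3739, 0.2581, 0.2423]
eef_rot: [-179.8, 0.7, 81.8]
contact_force: [0.0, 0.3, 0.4]
gripper_width: 0.0878
```

Call:
{"op": "step_arm", "data": {"deltas": [[-0.109,0,0,0,0,10,1],[-0.109,0,0,0,-1,10,1],[-0.109,0,0,0,-2,10,1],[-0.109,0,0,0,-3,9.5,1],[0,0,0,0,0,0,1]]}}

```text
time_s: 2.65
tcp_pos: [0.4296, 0.2272, 0.2257]
eef_rot: [160.9, 0.3, 86.0]
contact_force: [0.2, -0.7, -0.8]
gripper_width: 0.0881
```

Run:
```python
from h import *
s=r.get_state();print(s['joints'],s['qd'],s['tcp_pos'],s['eef_rot'])
R=toolrot(YAW,25); G=FOOT+.07*R.as_matrix()[:,1]; tz=R.as_matrix()[:,2]
print(G-.11*tz,R.as_euler('xyz',degrees=True))
plan(G-.11*tz,R,4)
```

```text
[  64.65621692   -7.01065114  -43.431833     23.82282717  -49.16618445
 -173.59000147] [ 1.26045074  0.55292035  2.24289795 -2.51452109 -1.94379488  0.06790256] [0.42956596 0.22715698 0.22568277] [160.93915908   0.2507281   86.03833075]
[0.39194773 0.27755621 0.20557713] [ 1.55000000e+02 -1.27222187e-14  8.85000000e+01]
per row deg 1.61 mm 16.5
[[-0.026,0.005,-0.01,11.9,-11.3,1.4,1.0],[-0.026,0.005,-0.01,12.0,-11.2,1.1,1.0],[-0.026,0.005,-0.01,12.1,-11.1,0.9,1.0],[-0.026,0.005,-0.01,12.2,-11.0,0.7,1.0]]
```

```bash
cat >> h.py <<'E'
_tA=toolrot
def toolrot(yaw,tilt): return _tA(yaw,tilt)*Ro.from_euler('z',180,degrees=True)
E
python3 - <<'E'
from h import *
R=toolrot(YAW,25); M=R.as_matrix(); G=FOOT-.07*M[:,1]; tz=M[:,2]
print(G,R.as_euler('xyz',degrees=True))
p,R0=pose()
Rv=_tA(YAW,0)
a=plan(p+[-.02,.02,.02],Rv,3)
w=np.array([0,0,-np.pi])
plan(G-.11*tz+[0,0,.04],None,23,start=a,w=w)
E
```

```text
[0.43841981 0.27633929 0.10588328] [-1.55000000e+02  1.27222187e-14 -9.15000000e+01]Traceback (most recent call last):
  File "<stdin>", line 5, in <module>
NameError: name '_tA' is not defined
```

```bash
sed -i 's/_tA/tA/g' h.py
python3 - <<'E'
from h import *
R=toolrot(YAW,25); M=R.as_matrix(); G=FOOT-.07*M[:,1]; tz=M[:,2]
p,R0=pose()
a=plan(p+[-.02,.02,.02],tA(YAW,0),3)
w=np.array([0,0,-np.pi])
plan(G-.11*tz+[0,0,.04],None,23,start=a,w=w)
E
```

```text
per row deg 6.4 mm 11.5
[[0.111,0.004,-0.014,6.2,-4.5,-8.6,1.0],[0.111,0.004,-0.014,6.3,-5.4,-8.1,1.0],[0.111,0.004,-0.014,6.4,-6.1,-7.4,1.0]]
per row deg 7.83 mm 1.5
[[0.0,0.0,-0.137,1.3,-0.8,0.0,1.0],[0.0,0.0,-0.137,1.4,-0.6,0.0,1.0],[0.0,0.0,-0.137,1.5,-0.4,0.0,1.0],[0.0,0.0,-0.137,1.5,-0.2,0.0,1.0],[0.0,0.0,-0.137,1.5,-0.0,0.0,1.0],[0.0,0.0,-0.137,1.5,0.2,0.0,1.0],[0.0,0.0,-0.137,1.5,0.4,0.0,1.0],[0.0,0.0,-0.137,1.4,0.6,0.0,1.0],[0.0,0.0,-0.137,1.3,0.8,0.0,1.0],[0.0,0.0,-0.137,1.2,1.0,0.0,1.0],[0.0,0.0,-0.137,1.0,1.1,0.0,1.0],[0.0,0.0,-0.137,0.9,1.2,0.0,1.0],[0.0,0.0,-0.137,0.7,1.4,0.0,1.0],[0.0,0.0,-0.137,0.5,1.4,0.0,1.0],[0.0,0.0,-0.137,0.3,1.5,0.0,1.0],[0.0,0.0,-0.137,0.1,1.5,0.0,1.0],[0.0,0.0,-0.137,-0.1,1.5,0.0,1.0],[0.0,0.0,-0.137,-0.3,1.5,0.0,1.0],[0.0,0.0,-0.137,-0.5,1.4,0.0,1.0],[0.0,0.0,-0.137,-0.7,1.4,0.0,1.0],[0.0,0.0,-0.137,-0.9,1.3,0.0,1.0],[0.0,0.0,-0.137,-1.0,1.1,0.0,1.0],[0.0,0.0,-0.137,-1.2,1.0,0.0,1.0]]
```

Call:
{"op": "step_arm", "data": {"deltas": [[0.111,0.004,-0.014,6,-4.5,-8.5,1],[0.111,0.004,-0.014,6,-5.5,-8,1],[0.111,0.004,-0.014,6.5,-6,-7.5,1],[0,0,-0.14,0,0,0,1],[0,0,-0.14,0,0,0,1],[0,0,-0.14,0,0,0,1],[0,0,-0.14,0,0,0,1],[0,0,-0.14,0,0,0,1],[0,0,-0.14,0,0,0,1],[0,0,-0.14,0,0,0,1]]}}

```text
time_s: 3.65
tcp_pos: [0.4017, 0.2527, 0.2445]
eef_rot: [-179.2, -1.9, 146.7]
contact_force: [-0.7, -0.7, -0.3]
gripper_width: 0.0877
```

Call:
{"op": "step_arm", "data": {"deltas": [[0,0,-0.14,0,0,0,1],[0,0,-0.14,0,0,0,1],[0,0,-0.14,0,0,0,1],[0,0,-0.14,0,0,0,1],[0,0,-0.14,0,0,0,1],[0,0,-0.14,0,0,0,1],[0,0,-0.14,0,0,0,1],[0,0,-0.14,0,0,0,1],[0,0,-0.14,0,0,0,1],[0,0,-0.14,0,0,0,1]]}}

```text
time_s: 4.65
tcp_pos: [0.3959, 0.262, 0.2456]
eef_rot: [177.0, -1.3, -129.8]
contact_force: [-0.4, 0.2, -0.6]
gripper_width: 0.0877
```

Run:
```python
from h import *
s=r.get_state();print(s['joints'],s['tcp_pos'],s['eef_rot'])
R=toolrot(YAW,25); M=R.as_matrix(); G=FOOT-.07*M[:,1]; tz=M[:,2]
plan(G-.11*tz,R,5)
```

```text
[ 54.59096524   2.06251943 -19.00325772  -3.3221404  -70.0770828
  -3.26304523] [0.39592286 0.26200833 0.24559372] [ 176.97118549   -1.34798335 -129.7999159 ]
per row deg 9.49 mm 8.6
[[0.096,-0.03,-0.132,-2.1,2.2,8.1,1.0],[0.096,-0.03,-0.132,-2.1,2.7,7.9,1.0],[0.096,-0.03,-0.132,-2.3,3.1,7.7,1.0],[0.096,-0.03,-0.132,-2.5,3.5,7.5,1.0],[0.096,-0.03,-0.132,-2.8,3.9,7.2,1.0]]
```

Call:
{"op": "step_arm", "data": {"deltas": [[0.08,-0.025,-0.11,-1.7,1.8,6.7,1],[0.08,-0.025,-0.11,-1.7,2.1,6.5,1],[0.08,-0.025,-0.11,-1.8,2.4,6.5,1],[0.08,-0.025,-0.11,-2,2.8,6.3,1],[0.08,-0.025,-0.11,-2.2,3,6,1],[0.08,-0.025,-0.11,-2.3,3.2,6,1],[0,0,0,0,0,0,1]]}}

```text
time_s: 5.35
tcp_pos: [0.39, 0.283, 0.205]
eef_rot: [-154.5, -0.2, -89.9]
contact_force: [1.2, -1.0, -0.9]
gripper_width: 0.0878
```

Run:
```python
from h import *
s=r.get_state();print(s['joints'],s['tcp_pos'],s['eef_rot'])
R=toolrot(YAW,25); M=R.as_matrix(); G=FOOT-.07*M[:,1]; tz=M[:,2]
plan(G-.08*tz,R,2)
cv2.imwrite('pics/w1.png',r.capture('wrist')[:,:,::-1])
W=r.camera_info('wrist')
oz=-M[:,1];oy=-M[:,0];ox=M[:,2]
for z in (0,.2):
  for y in(.028,-.028): print(z,y,proj(W,FOOT+z*oz+y*oy-.028*ox))
```

```text
[ 76.40582442  -7.43111101 -52.76221777  36.64978208 -44.68738894
 -12.75476683] [0.39002862 0.28304344 0.20503952] [-154.4577326    -0.23153178  -89.89738505]
per row deg 0.85 mm 15.5
[[-0.005,0.004,0.014,2.9,-0.8,15.2,1.0],[-0.005,0.004,0.014,2.8,-0.9,15.2,1.0]]
0 0.028 [253.03276449 305.44490761]
0 -0.028 [322.84277981 307.12110541]
0.2 0.028 [254.0066683   30.71600781]
0.2 -0.028 [339.34085245  32.78286409]
```

View pics/w1.png

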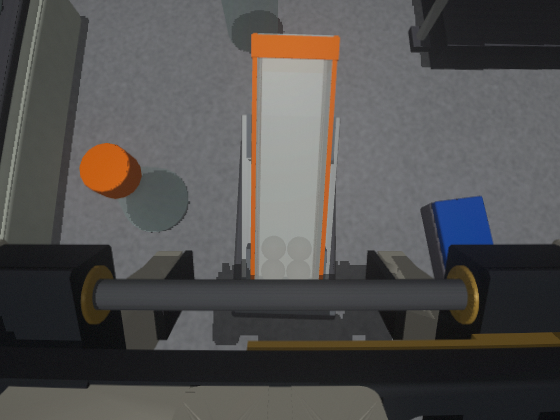

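The crop shows the clear tub with its orange rim at (251–339, 36), four balls at (287,255) and the grey cradle around it. This is the right tub, and it lies within 1–2 mm of the prediction.

Call:
{"op": "step_arm", "data": {"deltas": [[-0.005,0.004,0.014,3,-0.9,15,1],[-0.005,0.004,0.014,3,-0.9,25,1],[0,0,0,0,0,25,1],[0,0,0,0,0,25,1],[0,0,0,0,0,20,1],[0,0,0,0,0,0,1]]}}

```text
time_s: 6.0
tcp_pos: [0.4502, 0.291, 0.119]
eef_rot: [-155.7, 1.0, -93.0]
contact_force: [0.2, -0.5, 0.1]
gripper_width: 0.0875
```

Run:
```python
from h import *
s=r.get_state();print(s['joints'],s['tcp_pos'],s['eef_rot'])
R=toolrot(YAW,25); M=R.as_matrix(); G=FOOT-.07*M[:,1]; tz=M[:,2]
plan(G+.018*tz,R,1)
```

```text
[ 60.19837811   4.1975183  -57.79291192  55.12952704 -26.07750684
 -23.24609427] [0.45016719 0.29101384 0.11898573] [-155.66495445    0.97754217  -92.96052386]
per row deg 1.87 mm 33.2
[[0.011,0.005,-0.03,15.6,15.1,25.2,1.0]]
```

```bash
cat > kin.py <<'E'
import numpy as np
from scipy.spatial.transform import Rotation as Ro
from scipy.optimize import least_squares
LIM=np.array([[-176.03,176.03],[-82.01,121.73],[-58.28,71.71],[-173.87,95.51],[-174.79,-0.11],[-173.66,173.66]])
D=[([80.449,20.546,.682,0,-70.136,-16.507],[.297,.606,.227],[180,0,-116.06]),
([80.4496,20.5816,.64744,-.012,-70.13568,-16.5083],[.29638763,.60606089,.2258633],[-179.991,-.07,-116.063]),
([64.65621692,-7.01065114,-43.431833,23.82282717,-49.16618445,-173.59],[0.42956596,0.22715698,0.22568277],[160.93915908,0.2507281,86.03833075]),
([54.59096524,2.06251943,-19.00325772,-3.3221404,-70.0770828,-3.26304523],[0.39592286,0.26200833,0.24559372],[176.97118549,-1.34798335,-129.7999159]),
([76.40582442,-7.43111101,-52.76221777,36.64978208,-44.68738894,-12.75476683],[0.39002862,0.28304344,0.20503952],[-154.4577326,-0.23153178,-89.89738505]),
([60.19837811,4.1975183,-57.79291192,55.12952704,-26.07750684,-23.24609427],[0.45016719,0.29101384,0.11898573],[-155.66495445,0.97754217,-92.96052386])]
def rx(a):return Ro.from_euler('x',a,degrees=True)
def ry(a):return Ro.from_euler('y',a,degrees=True)
def rz(a):return Ro.from_euler('z',a,degrees=True)
# home: tool z = local x. determined from start
def Rot(q,s4=1,s6=1,H=None):
    R=rz(q[0])*ry(q[1]-q[2])*rx(s4*q[3])*ry(-q[4])*rx(s6*q[5]); return R*H if H is not None else R
def fk(q,P,s4,s6,H):
    h,a1,L1x,L1z,L2x,L2z,dy,W,wy,wz=P
    R1=rz(q[0]);R2=R1*ry(q[1]);R3=R1*ry(q[1]-q[2]);R4=R3*rx(s4*q[3]);R5=R4*ry(-q[4]);R=R5*rx(s6*q[5])
    p=R1.apply([a1,dy,h])+R2.apply([L1x,0,L1z])+R3.apply([L2x,0,L2z])+R4.apply([0,wy,wz])+R5.apply([W,0,0])
    return p,R*H
def fit(v=False):
    best=None
    for s4 in(1,-1):
      for s6 in(1,-1):
        Hs=[Rot(q,s4,s6).inv()*Ro.from_euler('xyz',e,degrees=True) for q,p,e in D]
        H=Hs[0]; err=max(np.degrees((H.inv()*x).magnitude()) for x in Hs)
        if v: print(s4,s6,err)
        if best is None or err<best[0]: best=(err,s4,s6,Hs[1])
    _,s4,s6,H=best
    f=lambda P: np.r_[np.concatenate([fk(q,P,s4,s6,H)[0]-p for q,p,e in D]),1e-4*(P-P0)]
    P0=np.array([.3,0,0,.35,.35,0,-.15,.2,0,0])
    o=least_squares(f,P0)
    if v: print(o.x.round(4),np.abs(o.fun[:18]).max())
    return o.x,s4,s6,H
if __name__=='__main__': fit(True)
E
python3 kin.py
```

```text
1 1 98.27614964081398
1 -1 110.2608504904624
-1 1 45.83599852046245
-1 -1 0.0020000097075605554
[ 1.989e-01 -2.000e-04 -4.000e-04  6.012e-01  4.643e-01  3.000e-04
  4.000e-04  3.773e-01 -1.924e-01 -4.000e-04] 0.0003436761570300706
```

```bash
cat >> kin.py <<'E'
PP,S4,S6,HH=fit()
def FK(q): return fk(q,PP,S4,S6,HH)
def ik(p,R,q0s,marg=2):
    sols=[]
    for q0 in q0s:
        f=lambda q:(lambda a:np.r_[(a[0]-p)*1e3,np.degrees((a[1].inv()*R).as_rotvec())])(FK(q))
        lo,hi=LIM[:,0]+marg,LIM[:,1]-marg
        o=least_squares(f,np.clip(q0,lo+.1,hi-.1),bounds=(lo,hi),x_scale=10,max_nfev=80)
        if np.abs(o.fun).max()<.3 and not any(np.abs(s-o.x).max()<3 for s in sols): sols.append(o.x)
    return sols
E
cat > t.py <<'E'
from kin import *
import h
rng=np.random.default_rng(0)
q0s=[rng.uniform(LIM[:,0],LIM[:,1]) for _ in range(25)]+[np.array(D[4][0])]
for opt in 'AB':
  for tilt in (25,17,10):
    Rt=h.tA(h.YAW,25); oz=Rt.as_matrix()[:,1]
    R=(h.tA if opt=='A' else h.toolrot)(h.YAW,tilt); tz=R.as_matrix()[:,2]
    G=h.FOOT+.07*oz
    for nm,p in (('grasp',G+.018*tz),):
        for s in ik(p,R,q0s): print(opt,tilt,nm,s.round(0))
  # guard
  for th in (5,-20):
    R=(h.tA if opt=='A' else h.toolrot)(1.3,th); M=R.as_matrix(); oz=M[:,1]*(1 if opt=='A' else -1)
    mouth=np.array([.648+.03,-.028,.087]); p=mouth-.13*oz+.018*M[:,2]
    for s in ik(p,R,q0s): print(opt,'guard',th,s.round(0))
  R=(h.tA if opt=='A' else h.toolrot)(5,25);M=R.as_matrix(); oz=M[:,1]*(1 if opt=='A' else -1)
  p=np.array([.39,-.27,.076])+.07*oz+.018*M[:,2]
  for s in ik(p,R,q0s): print(opt,'ret',s.round(0))
E
time python3 t.py
```

```text
A 10 grasp [  60.   10.  -42.   16.  -35. -164.]
A guard 5 [  18.   16.  -32.    2.  -37. -109.]
A guard -20 [  14.   27.   -6.   -4.  -76. -101.]
A ret [-17.   7. -35. -21. -26. -51.]
B 17 grasp [ 61.   7. -53.  36. -26.  -4.]
B 10 grasp [ 60.  10. -42.  16. -35.  16.]
B guard 5 [ 18.  16. -32.   2. -37.  71.]
B guard -20 [ 14.  27.  -6.  -4. -76.  79.]
B ret [-17.   7. -35. -21. -26. 129.]
real	0m14.787s
user	0m15.274s
sys	0m0.096s
```

```bash
cat > t.py <<'E'
from kin import *
import h
q=h.r.get_state()['joints']; S=62e-3; DT=12
Rt=h.tA(h.YAW,25); oz=Rt.as_matrix()[:,1]; G=h.FOOT+S*oz
R=h.toolrot(h.YAW,25-DT); tz=R.as_matrix()[:,2]
def go(n,p,R):
    global q
    s=ik(p,R,[q],1.5); print(n,p.round(4),[x.round(1) for x in s]); q=s[0] if s else q
p0,_=h.pose()
go('back',p0-[0,0,-.08],R)
go('hov',G-.09*tz,R)
go('grasp',G+.018*tz,R)
go('lift',G+.018*tz+[0,0,.1],R)
E
python3 t.py
python3 - <<'E'
from h import *
R=toolrot(YAW,13); p,_=pose(); plan(p+[-.02,-.014,.08],R,3)
E
```

```text
back [0.4502 0.291  0.199 ] [array([ 62. ,   2.5, -33.7,  15.5, -49. ,  16.8])]
hov [0.4109 0.2771 0.1902] [array([ 66. ,  -1.1, -38.9,  16.2, -48.3,  12.1])]
grasp [0.4352 0.2764 0.085 ] [array([ 61.7,   8.4, -47.4,  23.4, -30.4,   6.9])]
lift [0.4352 0.2764 0.185 ] [array([ 62.8,   1.1, -37.4,  16.1, -46.9,  15.1])]
per row deg 3.83 mm 27.9
[[-0.066,0.003,-0.01,4.5,-5.2,-27.0,1.0],[-0.066,0.003,-0.01,4.7,-3.3,-27.3,1.0],[-0.066,0.003,-0.01,4.8,-1.5,-27.4,1.0]]
```

Call:
{"op": "step_arm", "data": {"deltas": [[0,0,0,6,0,-25,1],[-0.05,0,0,6,-3,-25,1],[-0.08,0,-0.01,2,-3,-25,1],[-0.07,0,-0.01,0,0,0,1],[0,0,0,0,0,0,1]]}}

```text
time_s: 6.5
tcp_pos: [0.4225, 0.2814, 0.1943]
eef_rot: [-167.9, 1.2, -92.2]
contact_force: [0.2, -0.6, -1.0]
gripper_width: 0.0879
```

Run:
```python
from h import *
s=r.get_state();print(s['joints'].round(1))
Rt=tA(YAW,25); oz=Rt.as_matrix()[:,1]; G=FOOT+.062*oz
R=toolrot(YAW,13); tz=R.as_matrix()[:,2]
a=plan(G-.09*tz,R,2)
plan(G+.018*tz,R,4,start=a)
```

```text
[ 63.9  -0.2 -36.4  14.1 -48.6  14.9]
per row deg 0.83 mm 6.5
[[0.008,0.009,-0.008,2.4,6.0,0.8,1.0],[0.008,0.009,-0.008,2.4,6.0,0.7,1.0]]
per row deg 0.0 mm 27.0
[[-0.0,0.0,-0.0,-0.0,-0.0,27.0,1.0],[-0.0,0.0,-0.0,-0.0,-0.0,27.0,1.0],[-0.0,0.0,-0.0,-0.0,-0.0,27.0,1.0],[-0.0,0.0,-0.0,-0.0,-0.0,27.0,1.0]]
```

Call:
{"op": "step_arm", "data": {"deltas": [[0.008,0.009,-0.008,2.5,6,0.8,1],[0.008,0.009,-0.008,2.5,6,10,1],[0,0,0,0,0,20,1],[0,0,0,0,0,20,1],[0,0,0,0,0,20,1],[0,0,0,0,0,15,1],[0,0,0,0,0,0,1]]}}

```text
time_s: 7.2
tcp_pos: [0.4247, 0.2743, 0.1048]
eef_rot: [-166.7, -0.1, -91.8]
contact_force: [-0.1, -0.9, -0.7]
gripper_width: 0.0881
```

Run:
```python
from h import *
s=r.get_state();print(s['joints'].round(1))
Rt=tA(YAW,25); oz=Rt.as_matrix()[:,1]; G=FOOT+.062*oz
R=toolrot(YAW,13); tz=R.as_matrix()[:,2]
plan(G+.018*tz,R,1)
```

```text
[ 63.4   5.8 -46.8  22.1 -33.8   6.7]
per row deg 0.44 mm 22.5
[[-0.005,-0.004,-0.004,-2.5,-5.6,21.7,1.0]]
```

Call:
{"op": "step_arm", "data": {"deltas": [[-0.005,-0.004,0.002,-1,-3,11,1],[0,0,0,-1,-3,11,1],[0,0,0,0,0,0,1]]}}

```text
time_s: 7.5
tcp_pos: [0.4335, 0.2749, 0.0848]
eef_rot: [-166.9, -0.0, -91.8]
contact_force: [-1.2, 0.3, -0.1]
gripper_width: 0.0875
```

Call:
{"op": "step_arm", "data": {"deltas": [[0,0,0,0,0,0,-1],[0,0,0,0,0,0,-1],[0,0,0,0,0,0,-1],[0,0,0,0,0,0,-1],[0,0,0,0,0,0,-1],[0,0,0,0,0,0,-1]], "squeeze": 30}}

```text
time_s: 8.1
tcp_pos: [0.4326, 0.2757, 0.0876]
eef_rot: [-166.8, 0.1, -91.8]
contact_force: [0.9, 0.3, -1.9]
gripper_width: 0.0557
```

Run:
```python
from h import *
s=r.get_state();print(s['joints'].round(1),s['tcp_pos'],s['eef_rot'],s['gripper_width'],s['contact_force'])
Rt=tA(YAW,25); oz=Rt.as_matrix()[:,1]; G=FOOT+.062*oz
R=toolrot(YAW,13); tz=R.as_matrix()[:,2]
plan(G+.018*tz,R,1)
```

```text
[ 62.    7.9 -47.7  23.7 -30.5   6.1] [0.43255305 0.27573753 0.08764747] [-1.66809579e+02  1.13826458e-01 -9.17624335e+01] 0.05567740128073682 [ 0.94422218  0.32012854 -1.93753136]
per row deg 0.34 mm 3.8
[[-0.003,0.001,-0.005,-0.8,-2.0,3.2,1.0]]
```

```bash
cat >> h.py <<'E'
import json,os
def save_hand():
    p,R=pose(); tub=tA(-1.6,25)*Ro.from_euler('z',90,degrees=True)  # placeholder
    M=tA(YAW,25).as_matrix(); B=Ro.from_matrix(np.c_[M[:,2],M[:,0],M[:,1]]) # tub axes x,y,z
    rel=R.inv()*B; f=R.inv().apply(FOOT-p); json.dump([rel.as_rotvec().tolist(),f.tolist()],open('hand.json','w')); print(rel.as_rotvec(),f)
def tubR(yaw,tilt):
    M=tA(yaw,tilt).as_matrix(); return Ro.from_matrix(np.c_[M[:,2],M[:,0],M[:,1]])
def tool_for(foot,B):
    a,f=json.load(open('hand.json')); R=B*Ro.from_rotvec(a).inv(); return np.asarray(foot)-R.apply(f),R
def tub_now():
    a,f=json.load(open('hand.json')); p,R=pose(); B=R*Ro.from_rotvec(a); return p+R.apply(f),B
E
python3 -c "
from h import *
save_hand()"
```

```text
[ 1.35573027 -1.3614233   1.10058641] [-0.00046878  0.05866544 -0.00209356]
```

Call:
{"op": "step_arm", "data": {"deltas": [[0,0,0,0,-2,-8,-1],[0,0,0,0,-4,-16,-1],[0,0,0,0,-6,-24,-1],[0,0,0,0,-6,-24,-1],[0,0,0,0,-5,-20,-1],[0,0,0,0,0,0,-1]]}}

```text
time_s: 8.7
tcp_pos: [0.4319, 0.2729, 0.1857]
eef_rot: [-167.2, -0.2, -91.8]
contact_force: [-0.7, -0.5, -2.3]
gripper_width: 0.0557
```

Run:
```python
from h import *
s=r.get_state();print(s['joints'].round(1),s['tcp_pos'],s['eef_rot'],s['gripper_width'],s['contact_force'])
f,B=tub_now(); T=r.camera_info('top');S=r.camera_info('side')
for n,c in(('top',T),('side',S)):
    im=r.capture(n)[:,:,::-1].copy(); 
    pts=[proj(c,f+B.apply([-.028,y,z])) for z in(0,.2) for y in(.028,-.028)]
    print(n,np.round(pts,1).tolist())
    cx,cy=np.mean(pts,0).astype(int); k=im[cy-70:cy+70,cx-90:cx+90]; k=cv2.resize(k,None,fx=4,fy=4,interpolation=cv2.INTER_CUBIC)
    for p in pts: cv2.circle(k,tuple(int(v) for v in ((p-[cx-90,cy-70])*4+2)),3,(255,0,255),1)
    cv2.imwrite(f'pics/{n}2.png',k)
```

```text
[ 63.    0.8 -37.6  16.  -47.4  14.8] [0.43185301 0.27289409 0.18570843] [-167.1505112    -0.17955614  -91.83704515] 0.0556553891049086 [-0.6641744  -0.49176972 -2.31393151]
top [[170.4, 228.7], [190.5, 229.7], [167.3, 158.3], [188.6, 159.4]]
side [[217.9, 123.4], [222.8, 133.1], [275.3, 85.8], [282.3, 94.3]]
```

View pics/top2.png

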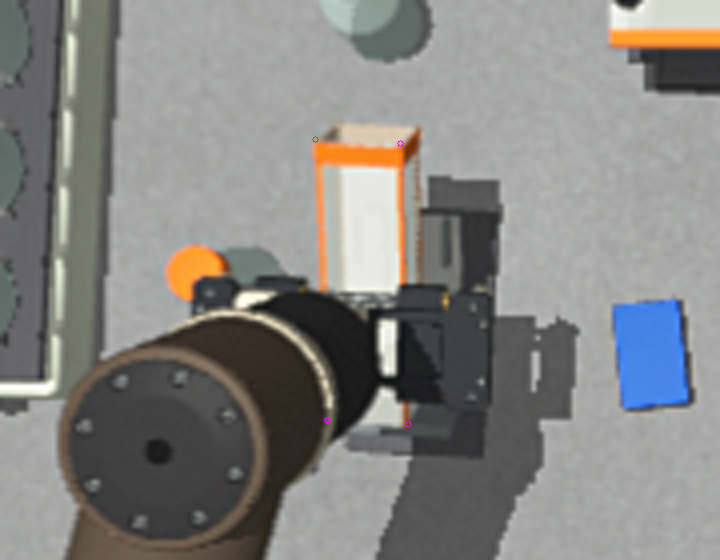

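View pics/side2.png

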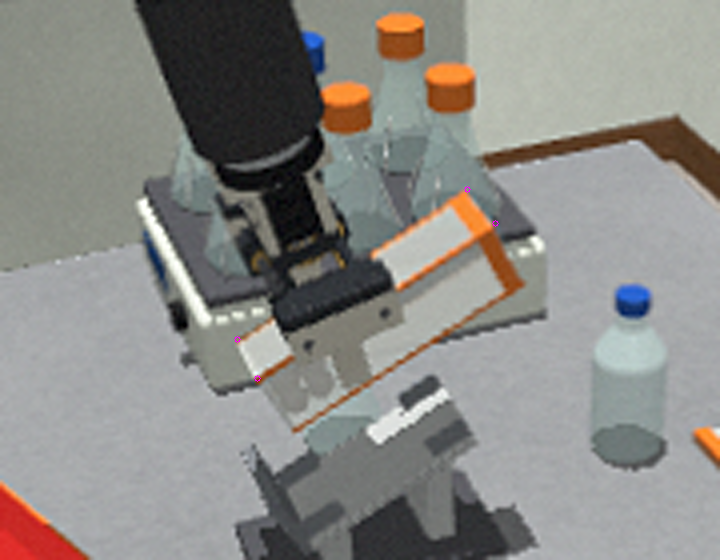

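```bash
cat > t.py <<'E'
from kin import *
import h, json
from h import *
E0=np.array([.648,-.028]); gx=np.array([np.cos(np.radians(1.3)),np.sin(np.radians(1.3))])
def mouthpose(dep,z,tilt,yaw=1.3):
    B=tubR(yaw,tilt); m=np.r_[E0+gx*dep,z]; return tool_for(m-B.apply([0,0,.2]),B)
if __name__=='__main__':
    q=r.get_state()['joints']
    for a in ((-.06,.17,15),(-.06,.092,5),(.03,.092,4),(.03,.092,-10),(.03,.092,-20)):
        p,R=mouthpose(*a); s=ik(p,R,[q],2); print(a,p.round(4),[x.round(1) for x in s]); q=s[0]
    plan(*mouthpose(-.06,.17,15),11,g=-1)
E
python3 t.py
```

```text
(-0.06, 0.17, 15) [ 0.4536 -0.0332  0.1194] [array([ 21.8,   3.6, -37.7,   1.5, -45.7,  68.2])]
(-0.06, 0.092, 5) [ 0.4468 -0.0333  0.0655] [array([ 19.1,  13.6, -32.9,  -2.8, -50. ,  73.8])]
(0.03, 0.092, 4) [ 0.5364 -0.0313  0.068 ] [array([ 16.1,  21.3, -20.8,  -2.5, -55.5,  76.5])]
(0.03, 0.092, -10) [ 0.5348 -0.0313  0.103 ] [array([ 14. ,  27.5,  -7.5,  -4.9, -76.4,  79. ])]
(0.03, 0.092, -20) [ 0.5389 -0.0312  0.1277] [array([ 12.9,  32.8,   1.9,  -6.1, -90.4,  79.8])]
per row deg 0.91 mm 28.4
[[-0.015,-0.001,-0.004,27.6,-1.6,6.4,-1.0],[-0.015,-0.001,-0.004,27.6,-1.6,6.4,-1.0],[-0.015,-0.001,-0.004,27.6,-1.5,6.3,-1.0],[-0.015,-0.001,-0.004,27.6,-1.5,6.3,-1.0],[-0.015,-0.001,-0.004,27.6,-1.5,6.2,-1.0],[-0.015,-0.001,-0.004,27.6,-1.4,6.1,-1.0],[-0.015,-0.001,-0.004,27.7,-1.4,6.1,-1.0],[-0.015,-0.001,-0.004,27.7,-1.4,6.0,-1.0],[-0.015,-0.001,-0.004,27.7,-1.3,6.0,-1.0],[-0.015,-0.001,-0.004,27.7,-1.3,5.9,-1.0],[-0.015,-0.001,-0.004,27.7,-1.3,5.9,-1.0]]
```

Call:
{"op": "step_arm", "data": {"deltas": [[-0.01,0,-0.004,15,-1,0,-1],[-0.015,0,-0.004,25,-1.5,3,-1],[-0.015,0,-0.004,28,-1.5,6,-1],[-0.015,0,-0.004,28,-1.5,6,-1],[-0.015,0,-0.004,28,-1.5,6,-1],[-0.015,0,-0.004,28,-1.5,6,-1],[-0.015,0,-0.004,28,-1.5,6,-1],[-0.015,0,-0.004,28,-1.5,6,-1],[-0.015,0,-0.004,28,-1.5,6,-1],[-0.015,0,-0.004,25,-1.5,6,-1]]}}

```text
time_s: 9.8
tcp_pos: [0.44, -0.0037, 0.1246]
eef_rot: [-177.0, -1.4, -89.3]
contact_force: [0.6, 0.3, -2.0]
gripper_width: 0.0561
```

Run:
```python
from t import *
s=r.get_state();print(s['joints'].round(1),s['gripper_width'])
f,B=tub_now(); print('mouth',f+B.apply([0,0,.2]), np.degrees(np.arcsin(B.as_matrix()[2,2])))
plan(*mouthpose(-.06,.095,5),5,g=-1)
```

```text
[ 27.8   1.8 -39.7   3.6 -46.5  60.4] 0.056079411617533895
mouth [0.57458417 0.0006223  0.17478537] 14.840621823164836
per row deg 1.99 mm 12.8
[[-0.034,-0.005,-0.001,5.7,-0.7,11.4,-1.0],[-0.034,-0.005,-0.001,5.7,-1.1,11.3,-1.0],[-0.034,-0.005,-0.001,5.8,-1.5,11.3,-1.0],[-0.034,-0.005,-0.001,5.8,-1.8,11.2,-1.0],[-0.034,-0.005,-0.001,5.9,-2.2,11.1,-1.0]]
```

Call:
{"op": "step_arm", "data": {"deltas": [[-0.034,-0.005,0,6,-0.7,11,-1],[-0.034,-0.005,0,6,-1,11,-1],[-0.034,-0.005,0,6,-1.5,11,-1],[-0.034,-0.005,0,6,-2,11,-1],[-0.034,-0.005,0,6,-2,11,-1],[0,0,0,0,0,0,-1]]}}

```text
time_s: 10.4
tcp_pos: [0.439, -0.0414, 0.0599]
eef_rot: [172.0, -0.1, -89.8]
contact_force: [-0.1, 0.6, -1.8]
gripper_width: 0.0557
```

Run:
```python
from t import *
s=r.get_state();print(s['joints'].round(1),s['gripper_width'])
f,B=tub_now(); print('mouth',f+B.apply([0,0,.2]), np.degrees(np.arcsin(B.as_matrix()[2,2])))
plan(*mouthpose(.03,.094,5),6,g=-1)
cv2.imwrite('pics/side3.png',cv2.resize(r.capture('side')[90:270,220:460,::-1],None,fx=3,fy=3))
W=r.capture('wrist');cv2.imwrite('pics/w3.png',W[:,:,::-1])
```

```text
[ 18.1  14.2 -33.1  -3.1 -50.4  74.2] 0.05571731499844776
mouth [ 0.58070703 -0.0393977   0.08350407] 3.8277859171606337
per row deg 0.24 mm 16.4
[[0.003,-0.0,-0.002,-1.6,-16.0,-3.5,-1.0],[0.003,-0.0,-0.002,-1.6,-16.0,-3.5,-1.0],[0.003,-0.0,-0.002,-1.5,-16.0,-3.4,-1.0],[0.003,-0.0,-0.002,-1.5,-16.0,-3.4,-1.0],[0.003,-0.0,-0.002,-1.5,-16.0,-3.3,-1.0],[0.003,-0.0,-0.002,-1.4,-16.1,-3.2,-1.0]]
```

View pics/side3.png

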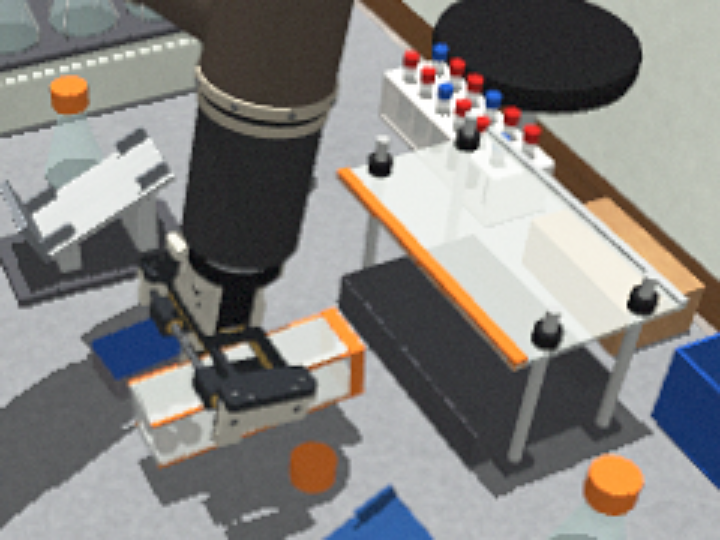

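View pics/w3.png

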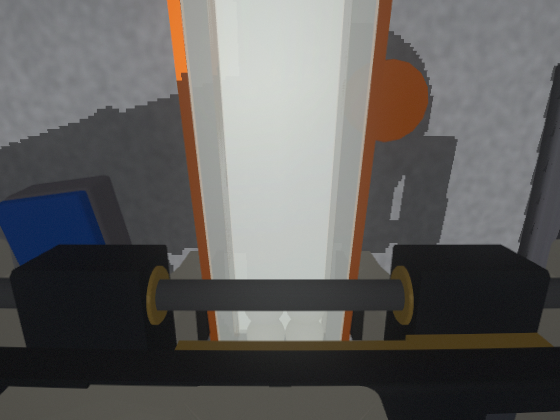

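Call:
{"op": "step_arm", "data": {"deltas": [[0.006,0,-0.002,-2,-5,-8,-1],[0.006,0,-0.002,-2,-14,-7,-1],[0.004,0,-0.002,-2,-16,-4,-1],[0,0,-0.002,-1.5,-16,-3,-1],[0,0,-0.002,-1.5,-16,-1,-1],[0,0,0,-1,-16,-1,-1],[0,0,0,0,-10,-1,-1],[0,0,0,0,0,0,-1]]}}

```text
time_s: 11.3
tcp_pos: [0.5456, -0.0253, 0.0845]
eef_rot: [174.2, 0.1, -88.8]
contact_force: [-0.4, 0.1, -2.5]
gripper_width: 0.0561
```

Run:
```python
from t import *
s=r.get_state();print(s['joints'].round(1),s['gripper_width'])
f,B=tub_now(); print('mouth',f+B.apply([0,0,.2]), np.degrees(np.arcsin(B.as_matrix()[2,2])))
plan(*mouthpose(.03,.094,-18),8,g=-1)
cv2.imwrite('pics/side4.png',cv2.resize(r.capture('side')[90:270,220:460,::-1],None,fx=3,fy=3))
```

```text
[ 16.7  19.7 -20.6  -2.  -55.3  75.7] 0.05614773256855123
mouth [ 0.68628001 -0.02089738  0.11344437] 6.012524500919847
per row deg 3.0 mm 5.2
[[-0.052,0.0,0.0,0.7,1.5,-4.9,-1.0],[-0.052,0.0,0.0,0.7,1.8,-4.8,-1.0],[-0.052,0.0,0.0,0.7,2.0,-4.7,-1.0],[-0.052,0.0,0.0,0.7,2.3,-4.6,-1.0],[-0.052,0.0,0.0,0.7,2.5,-4.5,-1.0],[-0.052,0.0,0.0,0.7,2.7,-4.4,-1.0],[-0.052,0.0,0.0,0.7,3.0,-4.2,-1.0],[-0.052,0.0,0.0,0.7,3.2,-4.0,-1.0]]
```

View pics/side4.png

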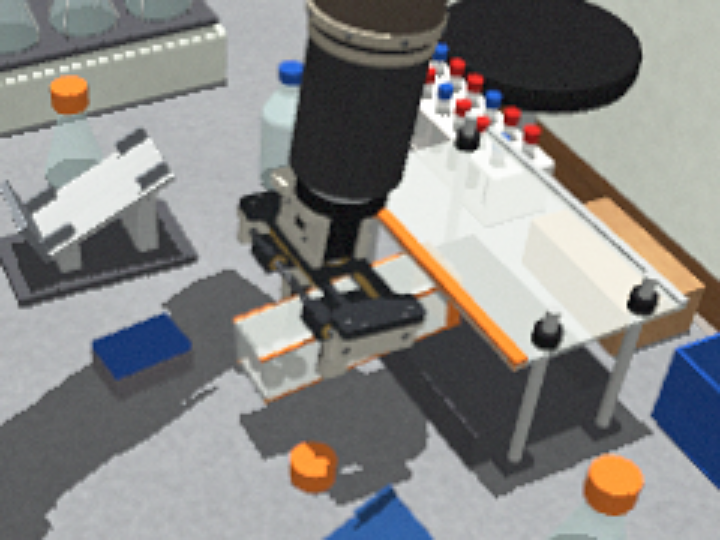

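Call:
{"op": "step_arm", "data": {"deltas": [[0,0,0,0,3,8,-1],[0,0,0,0.7,3,8,-1],[-0.04,0,0,0.7,1.5,0,-1],[-0.05,0,0,0.7,2,-4.5,-1],[-0.05,0,0,0.7,2,-4.5,-1],[0,0,0,0,0,0,-1]]}}

```text
time_s: 11.95
tcp_pos: [0.5259, -0.0289, 0.0763]
eef_rot: [165.7, 0.1, -88.8]
contact_force: [0.9, 0.1, -2.3]
gripper_width: 0.056
```

Run:
```python
from t import *
s=r.get_state();print(s['joints'].round(1),s['gripper_width'])
f,B=tub_now(); print('mouth',f+B.apply([0,0,.2]), np.degrees(np.arcsin(B.as_matrix()[2,2])))
plan(*mouthpose(.03,.092,-18),6,g=-1)
```

```text
[ 15.4  23.7 -16.   -4.  -64.2  78. ] 0.05598587534648641
mouth [ 0.66929983 -0.0244528   0.08405296] -2.53607858474841
per row deg 2.58 mm 8.0
[[-0.045,0.0,0.001,0.4,0.0,-8.0,-1.0],[-0.045,0.0,0.001,0.4,0.4,-8.0,-1.0],[-0.045,0.0,0.001,0.4,0.7,-8.0,-1.0],[-0.045,0.0,0.001,0.4,1.1,-7.9,-1.0],[-0.045,0.0,0.001,0.4,1.4,-7.9,-1.0],[-0.045,0.0,0.001,0.4,1.8,-7.8,-1.0]]
```

Call:
{"op": "step_arm", "data": {"deltas": [[-0.045,0,0,0.4,-4,-8,-1],[-0.045,0,0,0.4,-4,-8,-1],[-0.045,0,0,0.4,-2,-8,-1],[-0.045,0,0,0.4,0,-7,-1],[-0.045,0,0,0.4,1,-7,-1],[0,0,0,0,0,0,-1]]}}

```text
time_s: 12.55
tcp_pos: [0.542, -0.0306, 0.1068]
eef_rot: [152.5, 0.1, -88.9]
contact_force: [-1.3, 0.3, -3.6]
gripper_width: 0.0557
```

Run:
```python
from t import *
s=r.get_state();print(s['joints'].round(1),s['gripper_width'],s['contact_force'])
f,B=tub_now(); print('mouth',f+B.apply([0,0,.2]), np.degrees(np.arcsin(B.as_matrix()[2,2])))
plan(*mouthpose(.03,.092,-18),3,g=-1)
cv2.imwrite('pics/side5.png',cv2.resize(r.capture('side')[90:270,220:460,::-1],None,fx=3,fy=3))
cv2.imwrite('pics/top5.png',cv2.resize(r.capture('top')[60:220,200:380,::-1],None,fx=4,fy=4))
```

```text
[ 13.2  31.5  -1.8  -5.7 -83.8  79.9] 0.05571325355788478 [-1.33488243  0.26235327 -3.62119281]
mouth [ 0.68346453 -0.02646833  0.08159751] -15.700652695524925
per row deg 0.77 mm 5.6
[[-0.013,0.001,0.001,0.2,3.8,-4.1,-1.0],[-0.013,0.001,0.001,0.2,3.8,-4.0,-1.0],[-0.013,0.001,0.001,0.2,3.9,-4.0,-1.0]]
```

View pics/side5.png

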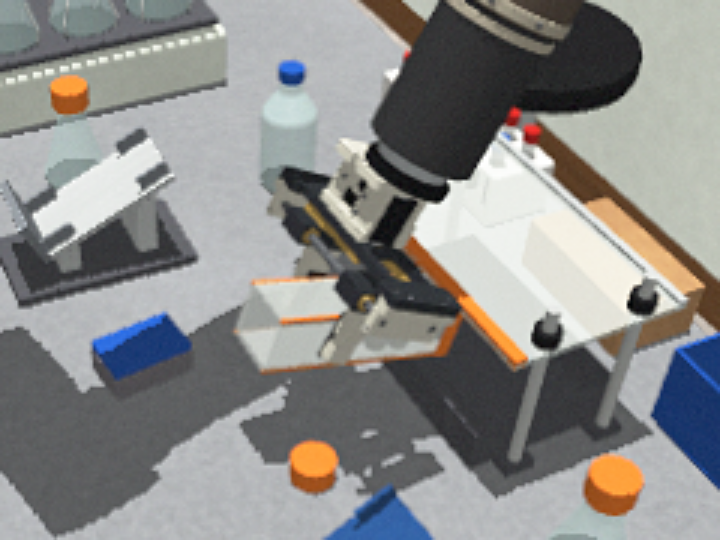

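View pics/top5.png

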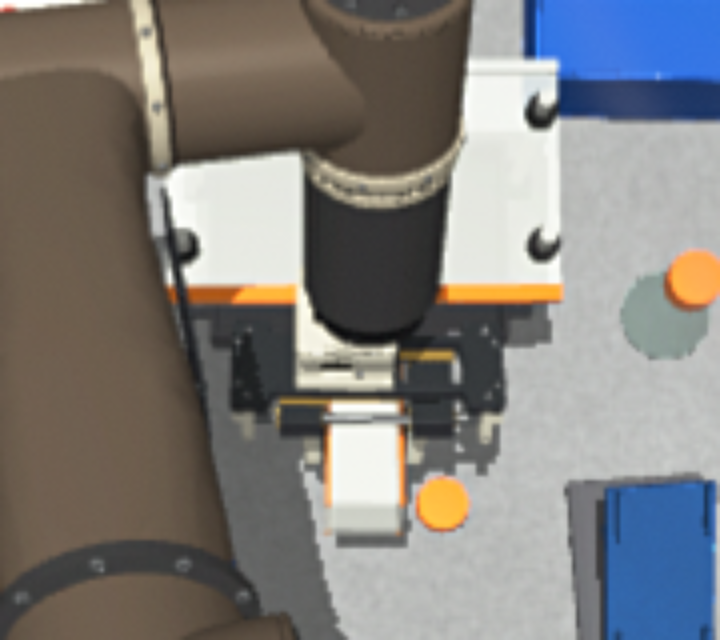

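Call:
{"op": "step_arm", "data": {"deltas": [[-0.02,0,0,0,4,-4,-1],[-0.02,0,0,0,4,-4,-1],[0,0,0,0,0,0,-1],[0,0,0,0,0,0,-1],[0,0,0,0,0,0,-1],[0,0,0,0,0,0,-1],[0,0,0,0,0,0,-1]]}}

```text
time_s: 13.35
tcp_pos: [0.5361, -0.0304, 0.1193]
eef_rot: [150.3, 0.1, -88.9]
contact_force: [0.7, -0.7, -2.0]
gripper_width: 0.056
```

Run:
```python
from t import *
s=r.get_state();print(s['joints'].round(1),s['gripper_width'],s['contact_force'])
f,B=tub_now(); print('mouth',f+B.apply([0,0,.2]), np.degrees(np.arcsin(B.as_matrix()[2,2])))
cv2.imwrite('pics/side6.png',cv2.resize(r.capture('side')[120:260,300:460,::-1],None,fx=4,fy=4))
cv2.imwrite('pics/w6.png',r.capture('wrist')[:,:,::-1])
```

```text
[ 13.1  31.7  -0.4  -6.  -87.1  79.9] 0.05596590628280689 [ 0.71191262 -0.67537401 -1.99715742]
mouth [ 0.67641316 -0.02621328  0.08876269] -17.87648648808631
```

View pics/side6.png

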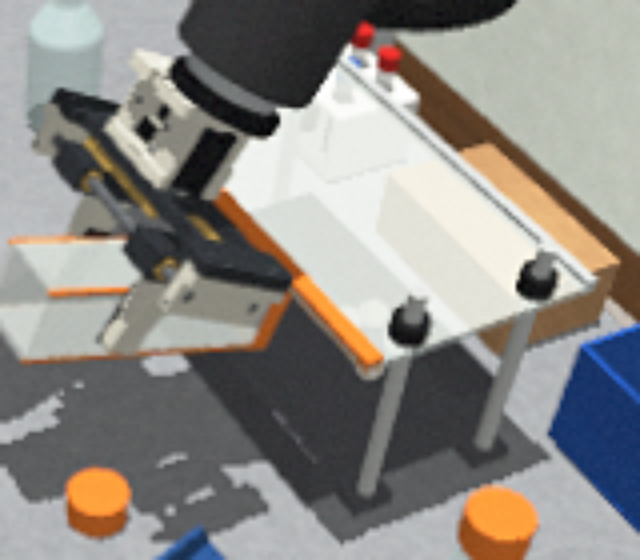

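View pics/w6.png

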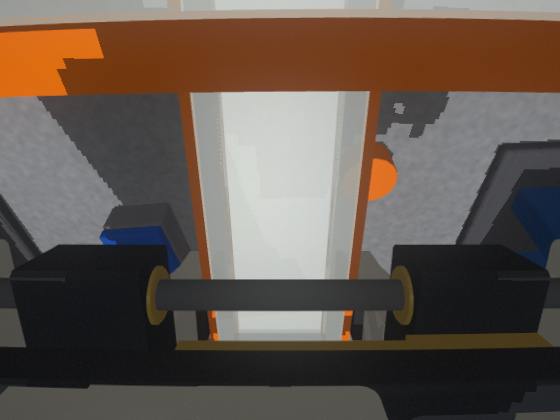

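Run:
```python
from h import *
im=r.capture('side')[150:260,370:470,::-1]
cv2.imwrite('pics/side7.png',cv2.resize(im,None,fx=5,fy=5,interpolation=cv2.INTER_CUBIC))
im=r.capture('top')[60:160,230:350,::-1]
cv2.imwrite('pics/top7.png',cv2.resize(cv2.convertScaleAbs(im,alpha=1,beta=0),None,fx=6,fy=6,interpolation=cv2.INTER_CUBIC))
```

```text
(no output)
```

View pics/side7.png

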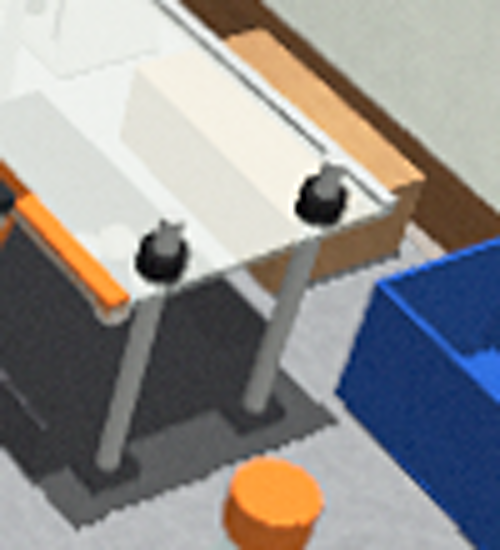

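View pics/top7.png

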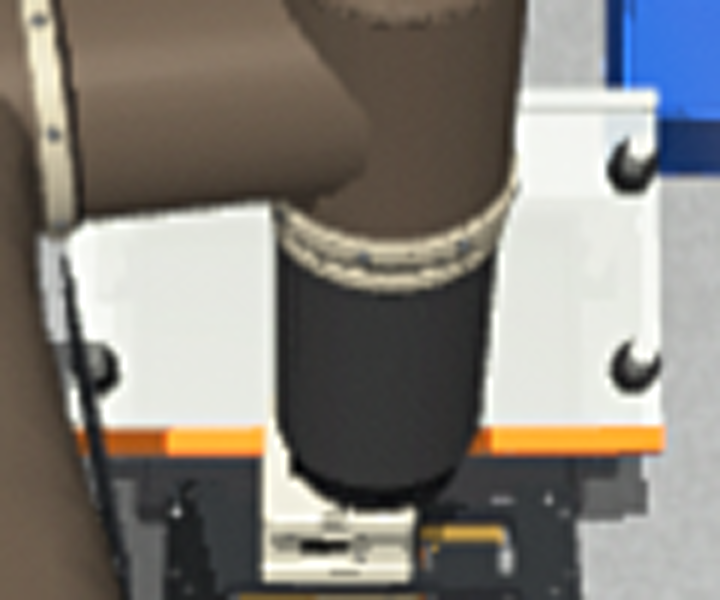

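Call:
{"op": "step_arm", "data": {"deltas": [[0,0,0,0,6,3,-1],[0,0,0,0,14,8,-1],[0,0,0,0,17,9,-1],[0,0,0,0,17,9,-1],[0,0,0,0,17,9,-1],[0.02,0,0,0,12,5,-1],[0,0,0,0,0,0,-1]]}}

```text
time_s: 14.25
tcp_pos: [0.4363, -0.0326, 0.1224]
eef_rot: [151.4, 0.1, -89.0]
contact_force: [0.4, 0.0, -1.5]
gripper_width: 0.0561
```

Run:
```python
from t import *
s=r.get_state();print(s['joints'].round(1),s['gripper_width'],s['contact_force'])
f,B=tub_now(); print('foot',f,'mouth',f+B.apply([0,0,.2]), np.degrees(np.arcsin(B.as_matrix()[2,2])))
a=r.capture('side')[:,:,::-1]; cv2.imwrite('pics/side8.png',cv2.resize(a[120:260,320:460],None,fx=4,fy=4,interpolation=cv2.INTER_CUBIC))
a=r.capture('top')[60:170,220:350,::-1];cv2.imwrite('pics/top8.png',cv2.resize(a,None,fx=5,fy=5,interpolation=cv2.INTER_CUBIC))
```

```text
[ 15.1  22.8 -14.5  -6.9 -80.6  78.8] 0.056098524749019066 [ 0.37027485  0.01235159 -1.51467642]
foot [ 0.38578506 -0.03308885  0.15228044] mouth [ 0.57719736 -0.02848505  0.09448652] -16.796277156070463
```

View pics/side8.png

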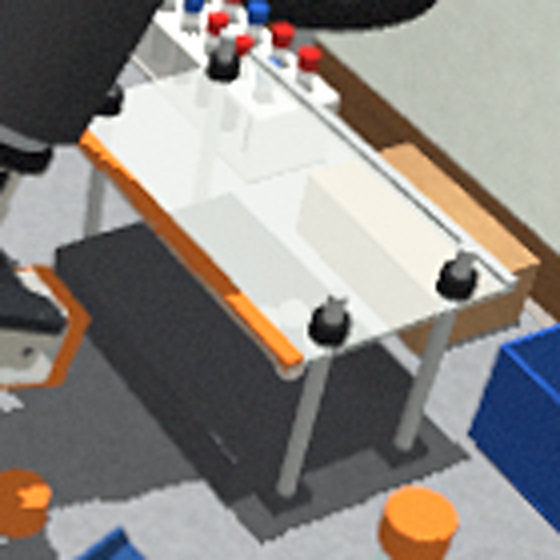

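View pics/top8.png

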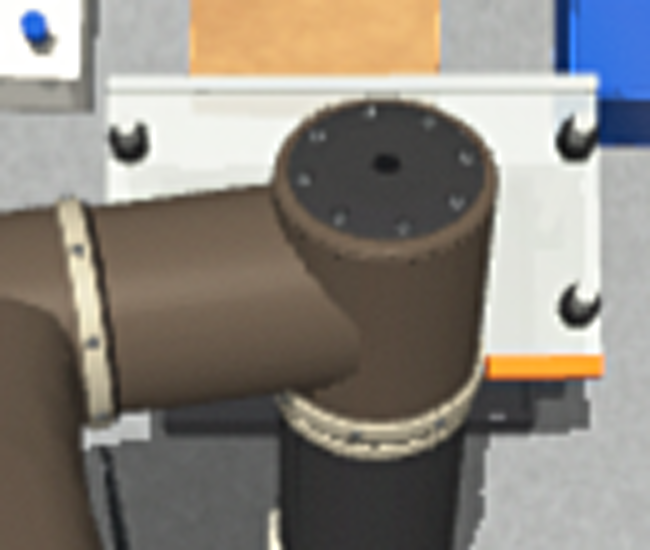

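```bash
cat > ret.py <<'E'
from h import *
RY=5.0
B5=tubR(RY,25); M5=B5.as_matrix(); ox,oy,oz=M5[:,0],M5[:,1],M5[:,2]
top=(np.array([.5279,-.2966,.1094])+[.5211,-.2136,.1136])/2; low=(np.array([.343,-.3137,.028])+[.3367,-.2304,.0254])/2
O1=top-.150*oz-.028*ox; O2=low+.055*oz-.028*ox
O=(O1+O2)/2
def retpose(z,lift,dy=0): # foot at z along slope, lift off bed
    return tool_for(O+z*oz-lift*ox+dy*oy,B5)
if __name__=='__main__':
    print(O1,O2,O)
    im=cv2.imread('pics/top0.png')[:,:,::-1]; T=r.camera_info('top');S=r.camera_info('side')
    for n,c,f,(x0,y0,x1,y1) in(('top',T,'pics/top0.png',(330,165,395,255)),('side',S,'pics/side0.png',(270,240,385,345))):
        im=cv2.imread(f); k=6
        cr=cv2.resize(im[y0:y1,x0:x1],None,fx=k,fy=k,interpolation=cv2.INTER_CUBIC)
        L=lambda pts:cv2.polylines(cr,[np.int32([((proj(c,O+M5@np.array(p))-[x0,y0])*k+k/2) for p in pts])],True,(0,0,255),1)
        L([(.028,.042,-.055),(.028,-.042,-.055),(.028,-.042,.15),(.028,.042,.15)])
        for sy in(1,-1):
            for a,b in((0,.035),(.115,.15)): L([(.012,sy*.032,a),(.012,sy*.036,a),(.012,sy*.036,b),(.012,sy*.032,b)])
        cv2.imwrite(f'pics/ret_{n}.png',cr)
E
python3 ret.py
```

```text
[ 0.37728287 -0.26797983  0.07348388] [ 0.37771896 -0.26873689  0.07532062] [ 0.37750091 -0.26835836  0.07440225]
```

View pics/ret_top.png

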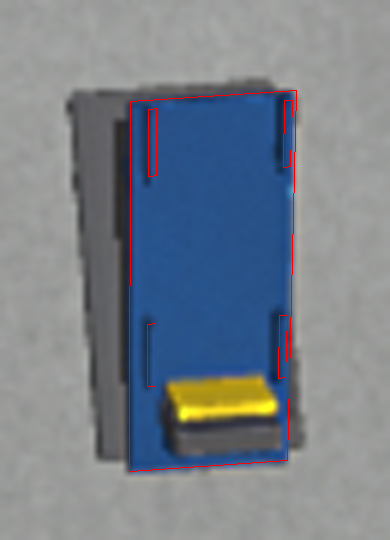

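View pics/ret_side.png

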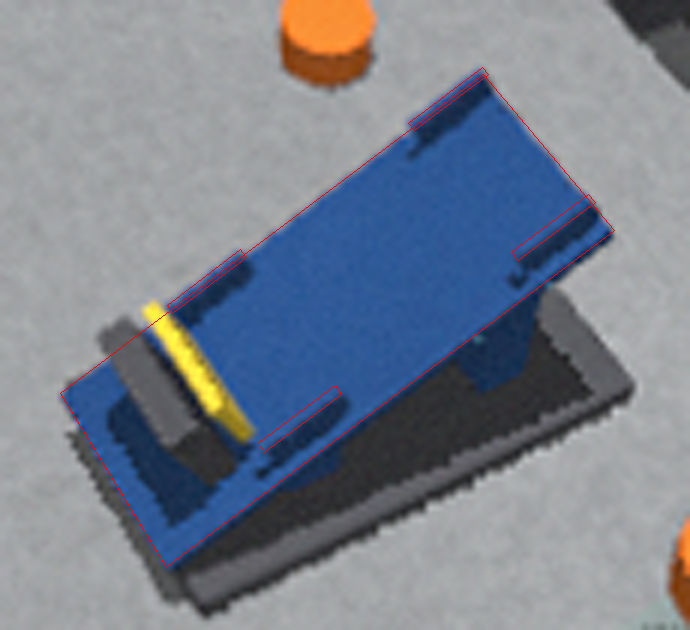

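Run:
```python
from ret import *
from kin import ik
q=r.get_state()['joints']
for a in ((.03,.08),(.03,.0),(-.03,0)):
    p,R=retpose(*a); s=ik(p,R,[q],2); print(a,p.round(4),[x.round(1) for x in s]); q=s[0]
p,R=retpose(.03,.09)
plan(p,R,10,g=-1)
```

```text
(0.03, 0.08) [ 0.4283 -0.2647  0.1709] [array([-12.6,   1. , -30.9,  -5.6, -45.6, 110.8])]
(0.03, 0.0) [ 0.462  -0.2617  0.0984] [array([-11.3,   8.8, -33.2,  -6.4, -35.4, 110.8])]
(-0.03, 0) [ 0.4079 -0.2665  0.0731] [array([-13.7,   7.4, -38.9,  -8.2, -31.5, 115. ])]
per row deg 4.2 mm 24.0
[[0.073,0.001,-0.007,23.2,4.4,-4.3,-1.0],[0.073,0.001,-0.007,23.2,4.2,-4.6,-1.0],[0.073,0.001,-0.007,23.2,4.0,-4.9,-1.0],[0.073,0.001,-0.007,23.1,3.8,-5.1,-1.0],[0.073,0.001,-0.007,23.1,3.6,-5.4,-1.0],[0.073,0.001,-0.007,23.1,3.3,-5.6,-1.0],[0.073,0.001,-0.007,23.1,3.1,-5.8,-1.0],[0.073,0.001,-0.007,23.1,2.8,-6.0,-1.0],[0.073,0.001,-0.007,23.1,2.5,-6.2,-1.0],[0.073,0.001,-0.007,23.1,2.2,-6.3,-1.0]]
```

Call:
{"op": "step_arm", "data": {"deltas": [[0.073,0,-0.007,10,2,-10,-1],[0.073,0,-0.007,20,4,-10,-1],[0.073,0,-0.007,23,4,-8,-1],[0.073,0,-0.007,23,4,-5,-1],[0.073,0,-0.007,23,3.5,-5,-1],[0.073,0,-0.007,23,3.5,-5,-1],[0.073,0,-0.007,23,3,-5,-1],[0.073,0,-0.007,23,3,-5,-1],[0.073,0,-0.007,23,2.5,-5,-1],[0.073,0,-0.007,20,2,-5,-1]]}}

```text
time_s: 15.35
tcp_pos: [0.4377, -0.2511, 0.1871]
eef_rot: [-165.5, 0.3, -84.6]
contact_force: [0.1, -1.0, -1.3]
gripper_width: 0.0559
```

Run:
```python
from ret import *
s=r.get_state();print(s['joints'].round(1),s['gripper_width'])
f,B=tub_now(); print('foot',f,'tilt',np.degrees(np.arcsin(B.as_matrix()[2,2])),'in bed frame',M5.T@(f-O))
plan(*retpose(.03,.06),3,g=-1)
```

```text
[-11.1  -0.5 -30.2  -6.  -46.6 110.1] 0.05585177098953347
foot [ 0.38060382 -0.25599866  0.17445345] tilt 26.298859556646768 in bed frame [-0.08891558  0.01204223  0.04606124]
per row deg 0.49 mm 12.2
[[-0.008,0.002,0.004,4.3,3.6,10.9,-1.0],[-0.008,0.002,0.004,4.3,3.5,10.9,-1.0],[-0.008,0.002,0.004,4.3,3.4,10.9,-1.0]]
```

Call:
{"op": "step_arm", "data": {"deltas": [[-0.008,0.002,0.004,4,3.5,9,-1],[-0.008,0.002,0.004,4,3.5,9,-1],[-0.008,0.002,0.004,4,3,9,-1],[0,0,0,0,0,0,-1],[0,0,0,0,0,0,-1]]}}

```text
time_s: 15.85
tcp_pos: [0.4347, -0.2658, 0.1562]
eef_rot: [-167.1, 0.1, -85.5]
contact_force: [0.4, 0.6, -0.7]
gripper_width: 0.0559
```

```bash
cat > chk.py <<'E'
import sys
from ret import *
def chk(tag,ov=True):
    s=r.get_state();print(s['time_s'],s['joints'].round(1),s['gripper_width'],s['contact_force'].round(1))
    f,B=tub_now(); print('tilt',np.degrees(np.arcsin(B.as_matrix()[2,2])),'bed frame',(M5.T@(f-O)).round(4),'rel rot',np.degrees((B5.inv()*B).as_rotvec()).round(2))
    for n,(x0,y0,x1,y1) in(('top',(320,150,410,255)),('side',(265,200,400,345))):
        c=r.camera_info(n); im=r.capture(n)[:,:,::-1]; k=5
        cr=cv2.resize(im[y0:y1,x0:x1],None,fx=k,fy=k,interpolation=cv2.INTER_CUBIC)
        if ov:
            for z in(0,.2):
                for y in(.028,-.028):
                    for x in(-.028,.028):
                        q=(proj(c,f+B.apply([x,y,z]))-[x0,y0])*k+k/2; cv2.circle(cr,tuple(int(v) for v in q),3,(255,0,255) if x<0 else (0,255,0),1)
        cv2.imwrite(f'pics/{tag}_{n}.png',cr)
if __name__=='__main__': chk(sys.argv[1])
E
python3 chk.py a; python3 -c "
from ret import *
plan(*retpose(.03,.01),3,g=-1)"
```

```text
15.85 [-12.5   2.6 -31.4  -5.6 -43.7 110.6] 0.055927278390757666 [ 0.4  0.6 -0.7]
tilt 24.723771778742577 bed frame [-0.0643 -0.0014  0.0295] rel rot [ 0.26  0.28 -0.1 ]
per row deg 0.12 mm 18.1
[[0.001,-0.0,-0.002,-0.6,-3.9,17.7,-1.0],[0.001,-0.0,-0.002,-0.5,-3.9,17.7,-1.0],[0.001,-0.0,-0.002,-0.5,-3.8,17.7,-1.0]]
```

View pics/a_top.png

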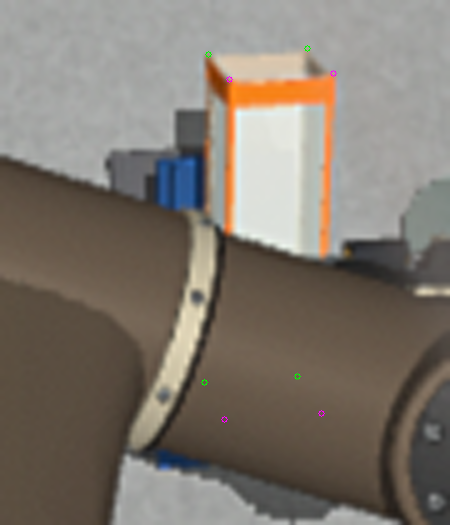

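View pics/a_side.png

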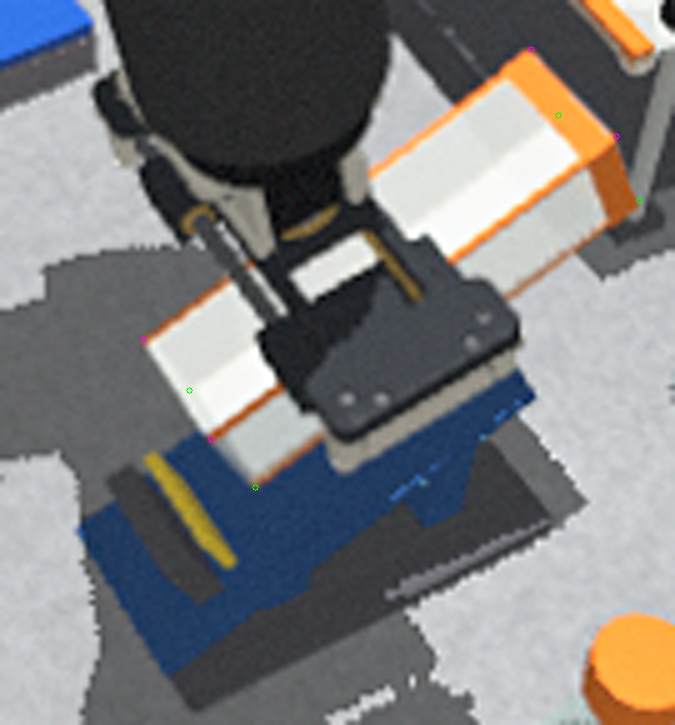

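Call:
{"op": "step_arm", "data": {"deltas": [[0,0,-0.001,-0.6,-3.5,14,-1],[0,0,-0.001,-0.5,-3.5,14,-1],[0,0,-0.001,-0.5,-3.5,12,-1],[0,0,0,0,-2,5,-1],[0,0,0,0,0,0,-1],[0,0,0,0,0,0,-1]]}}

```text
time_s: 16.55
tcp_pos: [0.4602, -0.2607, 0.1158]
eef_rot: [-166.9, 0.0, -85.1]
contact_force: [1.3, 0.1, -1.8]
gripper_width: 0.056
```

```bash
python3 chk.py b; python3 -c "
from ret import *
plan(*retpose(.03,.001),2,g=-1)"
```

```text
16.55 [-11.1   7.2 -32.5  -5.9 -37.8 110.2] 0.05595458671618555 [ 1.3  0.1 -1.8]
tilt 24.904359831728208 bed frame [-0.0166  0.001   0.0358] rel rot [-0.16  0.1  -0.03]
per row deg 0.09 mm 8.4
[[0.001,-0.001,0.001,0.5,1.2,8.3,-1.0],[0.001,-0.001,0.001,0.5,1.2,8.3,-1.0]]
```

View pics/b_side.png

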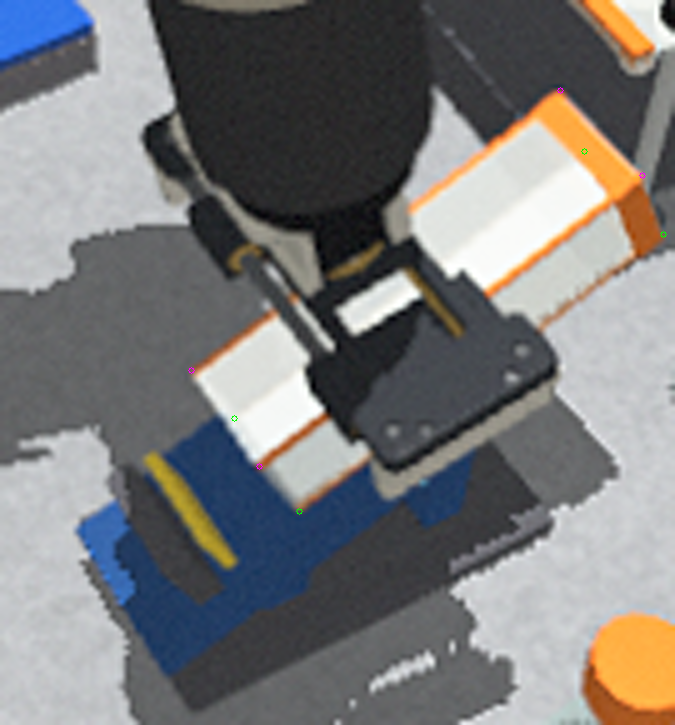

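View pics/b_top.png

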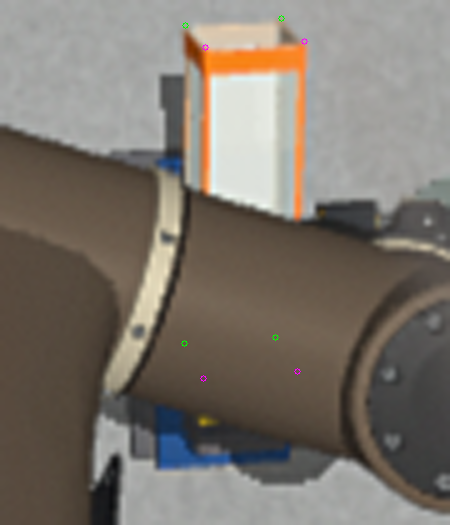

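Call:
{"op": "step_arm", "data": {"deltas": [[0,0,0,0.5,1,5,-1],[0,0,0,0.3,0,5,-1],[0,0,0,0,0,3,-1],[0,0,0,0,0,0,-1]]}}

```text
time_s: 17.05
tcp_pos: [0.4624, -0.2619, 0.1033]
eef_rot: [-166.8, -0.0, -85.2]
contact_force: [-0.2, -0.3, -0.6]
gripper_width: 0.0563
```

```bash
python3 chk.py c
```

```text
17.05 [-11.2   8.4 -33.1  -6.2 -35.9 110.6] 0.056345568970251336 [-0.2 -0.3 -0.6]
tilt 25.05115705957135 bed frame [-0.0042 -0.0003  0.0324] rel rot [-0.14 -0.05 -0.09]
```

View pics/c_side.png

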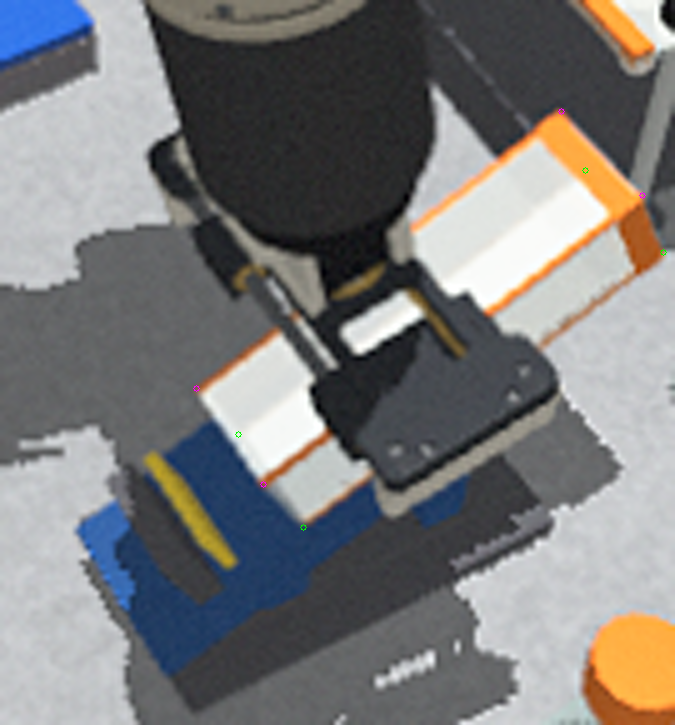

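Call:
{"op": "step_arm", "data": {"deltas": [[0,0,0,0,0,3,-1],[0,0,0,0,0,2,-1],[0,0,0,0,0,0,-1]]}}

```text
time_s: 17.45
tcp_pos: [0.4639, -0.2621, 0.1017]
eef_rot: [-166.6, -0.1, -85.1]
contact_force: [0.8, -0.9, -1.9]
gripper_width: 0.0561
```

```bash
python3 -c "
from ret import *
s=r.get_state();f,B=tub_now();print((M5.T@(f-O)).round(4),s['contact_force'].round(2),(M5.T@s['contact_force']).round(2))
a,_=retpose(.03,0);b,_=retpose(.02,0)
p,R=pose();print(R.inv().apply(b-a)*1e3, R.inv().apply(ox)*10)"
```

```text
[-0.002  -0.0008  0.0329] [ 0.81 -0.94 -1.91] [ 2.03 -1.01 -0.15]
[8.26306698e-03 9.79415349e+00 2.01853640e+00] [-0.02460623 -2.01851106  9.79413128]
```

Call:
{"op": "step_arm", "data": {"deltas": [[0,0,0,0,-0.4,2.5,-1],[0,0,0,0,-0.4,2.5,-1],[0,0,0,0,0,0,-1]]}}

```text
time_s: 17.75
tcp_pos: [0.4647, -0.2623, 0.1017]
eef_rot: [-166.6, -0.2, -85.0]
contact_force: [0.1, -0.9, -1.7]
gripper_width: 0.0555
```

```bash
python3 -c "
from ret import *
s=r.get_state();f,B=tub_now();print((M5.T@(f-O)).round(4),s['contact_force'].round(2),(M5.T@s['contact_force']).round(2))"
```

```text
[-0.0016 -0.0011  0.0337] [ 0.08 -0.92 -1.67] [ 1.51 -0.92 -0.71]
```

Call:
{"op": "step_arm", "data": {"deltas": [[0,0,0,0,-0.8,4,-1],[0,0,0,0,-0.8,4,-1]]}}

```text
time_s: 17.95
tcp_pos: [0.4674, -0.2622, 0.0982]
eef_rot: [-166.5, -0.2, -84.9]
contact_force: [-20.2, 8.2, 38.9]
gripper_width: 0.0558
```

```bash
python3 -c "
from ret import *
s=r.get_state();f,B=tub_now();print((M5.T@(f-O)).round(4),s['contact_force'].round(2),(M5.T@s['contact_force']).round(2),s['moment'],s['qd'].round(2))"
```

```text
[ 0.0028 -0.0014  0.0346] [-20.18   8.15  38.92] [-43.47   9.88  -1.12] [4.1263719  4.62069448 0.98750459] [ 0.4   2.13 -0.27 -0.18  2.7   0.17]
```

Call:
{"op": "step_arm", "data": {"deltas": [[0,0,0,0,0.4,-3,-1],[0,0,0,0,0,0,-1]]}}

```text
time_s: 18.15
tcp_pos: [0.4667, -0.2624, 0.1015]
eef_rot: [-166.5, -0.3, -84.9]
contact_force: [0.3, -0.3, -1.0]
gripper_width: 0.0561
```

```bash
python3 -c "
from ret import *
s=r.get_state();f,B=tub_now();print((M5.T@(f-O)).round(4),s['contact_force'].round(2),(M5.T@s['contact_force']).round(2),s['moment'],s['qd'].round(2))"; python3 chk.py d
```

```text
[-0.0005 -0.0015  0.0353] [ 0.27 -0.26 -1.01] [ 1.01 -0.29 -0.21] [-0.03756869  0.90953684  0.03290284] [ 0.06  0.61 -0.39 -0.25  0.64  0.06]
18.15 [-11.1   8.7 -33.1  -6.1 -35.2 110.8] 0.05609671195739078 [ 0.3 -0.3 -1. ]
tilt 25.354611246969668 bed frame [-0.0005 -0.0015  0.0353] rel rot [-0.45 -0.36 -0.2 ]
```

View pics/d_side.png

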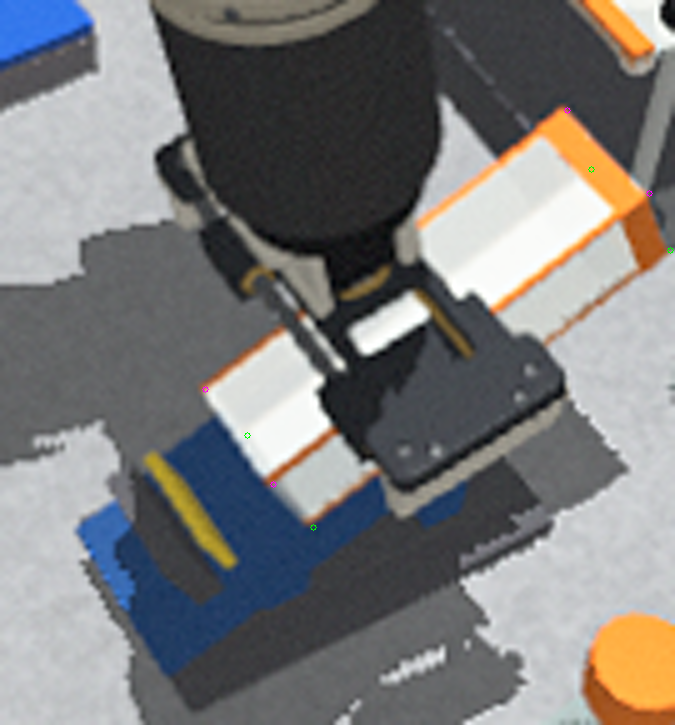

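View pics/d_top.png

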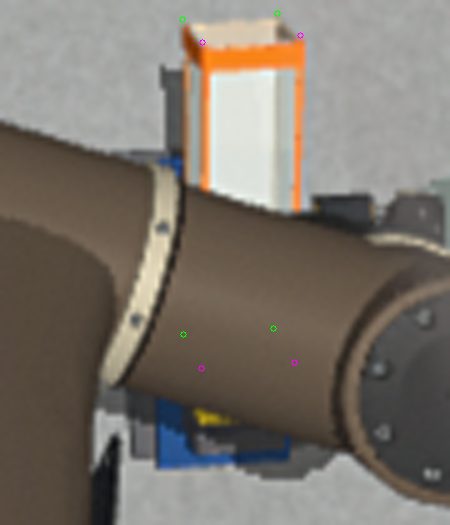

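Call:
{"op": "step_arm", "data": {"deltas": [[0,0,0,0,6,1,-1],[0,0,0,0,6,1.2,-1],[0,0,0,0,6,1.2,-1],[0,0,0,0,0,0,-1]]}}

```text
time_s: 18.65
tcp_pos: [0.4474, -0.2634, 0.0904]
eef_rot: [-166.7, -0.2, -85.0]
contact_force: [-0.1, -0.4, -1.2]
gripper_width: 0.0556
```

```bash
cat > st.py <<'E'
from ret import *
s=r.get_state();f,B=tub_now();print(s['time_s'],(M5.T@(f-O)).round(4),'F bed',(M5.T@s['contact_force']).round(2),'M',s['moment'].round(2),'rel rot',np.degrees((B5.inv()*B).as_rotvec()).round(2),s['gripper_width'].round(4))
E
python3 st.py
```

```text
Traceback (most recent call last):
  File "st.py", line 2, in <module>
    s=r.get_state();f,B=tub_now();print(s['time_s'],(M5.T@(f-O)).round(4),'F bed',(M5.T@s['contact_force']).round(2),'M',s['moment'].round(2),'rel rot',np.degrees((B5.inv()*B).as_rotvec()).round(2),s['gripper_width'].round(4))
                                                                                                                                                                                                      ^^^^^^^^^^^^^^^^^^^^^^^^
AttributeError: 'float' object has no attribute 'round'
```

```bash
sed -i "s/s\['gripper_width'\].round(4)/round(s['gripper_width'],4)/" st.py; python3 st.py
```

```text
18.65 [ 0.0012 -0.0008  0.0133] F bed [ 1.04 -0.41 -0.66] M [-0.15  0.9   0.01] rel rot [-0.4  -0.11 -0.11] 0.0556
```

Call:
{"op": "step_arm", "data": {"deltas": [[0,0,0,0,5,0.5,-1],[0,0,0,0,5,0.8,-1],[0,0,0,0,0,0,-1]]}}

```text
time_s: 18.95
tcp_pos: [0.4369, -0.2644, 0.0863]
eef_rot: [-166.7, -0.2, -85.0]
contact_force: [-0.8, 0.4, -1.2]
gripper_width: 0.0558
```

```bash
python3 st.py; python3 chk.py e
```

```text
18.95 [ 0.0004 -0.0009  0.002 ] F bed [ 0.75  0.51 -1.24] M [-0.16  0.92  0.02] rel rot [-0.38 -0.09 -0.11] 0.0558
18.95 [-12.3   8.1 -36.2  -6.9 -33.2 112.7] 0.05578639751926615 [-0.8  0.4 -1.2]
tilt 25.08551814813834 bed frame [ 0.0004 -0.0009  0.002 ] rel rot [-0.38 -0.09 -0.11]
```

View pics/e_side.png

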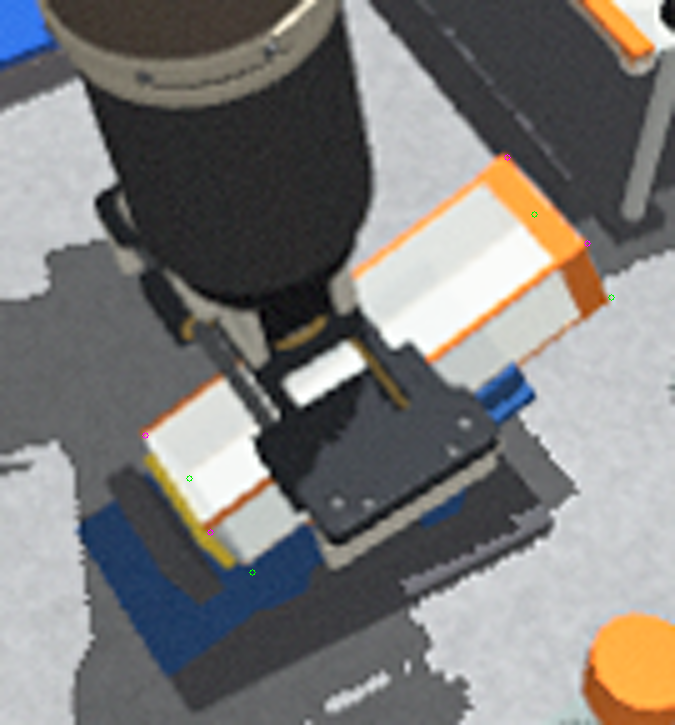

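Call:
{"op": "step_arm", "data": {"deltas": [[0,0,0,0,4,0.8,-1],[0,0,0,0,4,0.8,-1],[0,0,0,0,0,0,-1]]}}

```text
time_s: 19.35
tcp_pos: [0.4304, -0.2653, 0.0834]
eef_rot: [-166.6, -0.2, -84.9]
contact_force: [0.2, -0.2, -2.2]
gripper_width: 0.0558
```

```bash
python3 st.py
```

```text
19.35 [ 0.0004 -0.0012 -0.0052] F bed [ 2.07 -0.26 -0.78] M [-0.1   0.9   0.04] rel rot [-0.43 -0.18 -0.14] 0.0558
```

Call:
{"op": "step_arm", "data": {"deltas": [[0,0,0,0,3.5,0.7,-1],[0,0,0,0,3.5,0.7,-1]]}}

```text
time_s: 19.55
tcp_pos: [0.4261, -0.2664, 0.0815]
eef_rot: [-166.4, -0.3, -84.9]
contact_force: [6.6, 3.6, 3.1]
gripper_width: 0.056
```

```bash
python3 st.py
```

```text
19.55 [ 0.0005 -0.0019 -0.0101] F bed [0.09 2.97 7.52] M [ 1.33 -1.86  0.18] rel rot [-0.5  -0.43 -0.22] 0.056
```

Call:
{"op": "step_arm", "data": {"deltas": [[0,0,0,0,3,0.6,-1],[0,0,0,0,2,0.4,-1]]}}

```text
time_s: 19.75
tcp_pos: [0.4269, -0.2676, 0.0822]
eef_rot: [-165.8, -0.5, -84.9]
contact_force: [5.1, 2.7, 1.6]
gripper_width: 0.0555
```

```bash
python3 st.py; python3 chk.py f
```

```text
19.75 [ 0.0008 -0.0033 -0.0093] F bed [0.8  2.23 5.53] M [ 0.83 -0.73  0.09] rel rot [-0.62 -1.03 -0.4 ] 0.0555
19.75 [-13.1   7.5 -37.7  -7.6 -31.4 114.3] 0.05549975337007024 [5.1 2.7 1.6]
tilt 26.03023368068812 bed frame [ 0.0008 -0.0033 -0.0093] rel rot [-0.62 -1.03 -0.4 ]
```

View pics/f_side.png

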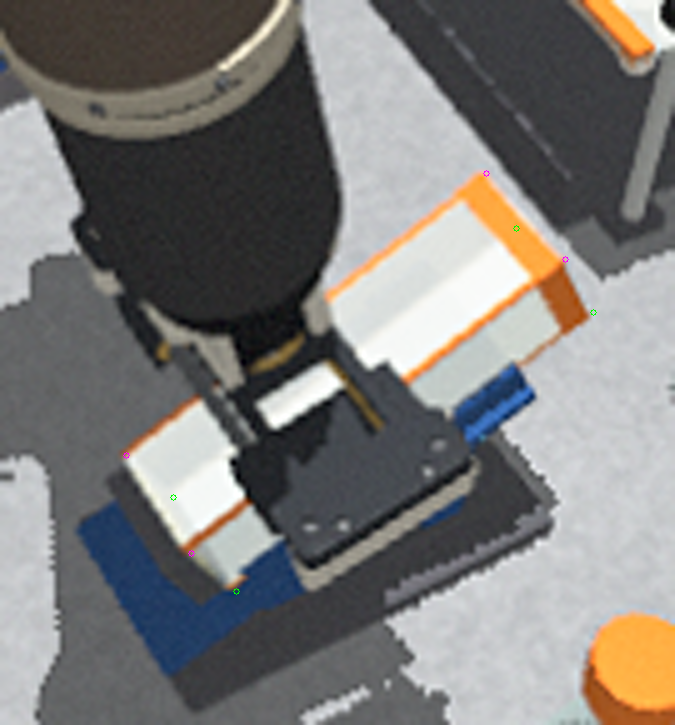

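Call:
{"op": "step_arm", "data": {"deltas": [[0,0,0,0,0,0,0.8],[0,0,0,0,0,0,0.8],[0,0,0,0,0,0,0.8],[0,0,0,0,0,0,0.8]]}}

```text
time_s: 20.25
tcp_pos: [0.4265, -0.2677, 0.0824]
eef_rot: [-165.8, -0.5, -84.9]
contact_force: [-0.3, -0.3, 0.0]
gripper_width: 0.0776
```

```bash
python3 st.py; python3 chk.py g
```

```text
20.25 [ 0.0004 -0.0034 -0.0096] F bed [-0.15 -0.24 -0.24] M [-0.07  0.83 -0.01] rel rot [-0.64 -1.04 -0.41] 0.0776
20.25 [-13.1   7.4 -37.7  -7.6 -31.4 114.3] 0.07760375443956899 [-0.3 -0.3  0. ]
tilt 26.035301632493756 bed frame [ 0.0004 -0.0034 -0.0096] rel rot [-0.64 -1.04 -0.41]
```

View pics/g_side.png

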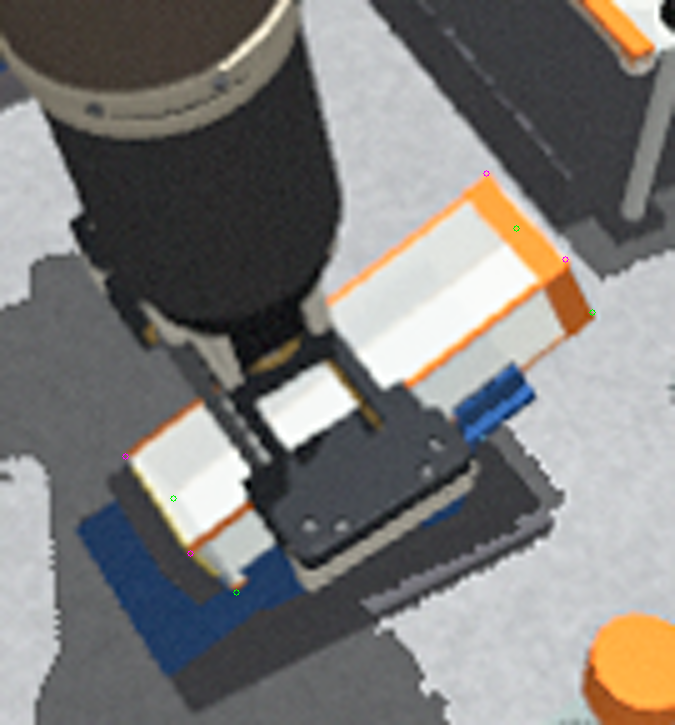

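Call:
{"op": "step_arm", "data": {"deltas": [[0,0,0,0,0,-10,0.8],[0,0,0,0,0,-20,0.8],[0,0,0,0,0,-25,0.8],[0,0,0,0,0,-25,0.8],[0,0,0,0,0,-25,0.8],[0,0,0,0,0,0,0.8]]}}

```text
time_s: 20.95
tcp_pos: [0.3979, -0.2694, 0.1901]
eef_rot: [-165.9, -0.5, -84.9]
contact_force: [0.9, -0.2, 0.1]
gripper_width: 0.0791
```

Run:
```python
from ret import *
from kin import ik
s=r.get_state();print(s['time_s'],s['tcp_pos'],s['joints'].round(1))
for n,(x0,y0,x1,y1) in(('top',(320,150,410,255)),('side',(265,220,400,345))):
    im=r.capture(n)[:,:,::-1]
    cv2.imwrite(f'pics/h_{n}.png',cv2.resize(im[y0:y1,x0:x1],None,fx=5,fy=5,interpolation=cv2.INTER_CUBIC))
q=s['joints']
for tilt in(25,20):
  R=toolrot(RY,tilt)
  for z,x in((.25,-.06),(.25,.012),(.2,.012)):
    p=O+M5@np.array([x,0,z]); ss=ik(p,R,[q],2); print(tilt,z,x,p.round(3),[u.round(0) for u in ss])
```

```text
20.95 [ 0.39792641 -0.26944703  0.19011867] [-14.2  -3.  -32.2  -5.6 -47.4 112.7]
25 0.25 -0.06 [ 0.578 -0.251  0.234] [array([-10.,   5., -20.,  -9., -42., 111.])]
25 0.25 0.012 [ 0.608 -0.248  0.169] [array([ -9.,  11., -22., -11., -34., 112.])]
25 0.2 0.012 [ 0.563 -0.252  0.148] [array([-11.,   9., -26., -13., -31., 115.])]
20 0.25 -0.06 [ 0.578 -0.251  0.234] [array([ -9.,   7., -17.,  -6., -47., 107.])]
20 0.25 0.012 [ 0.608 -0.248  0.169] [array([ -8.,  12., -19.,  -7., -39., 108.])]
20 0.2 0.012 [ 0.563 -0.252  0.148] [array([ -9.,  10., -25.,  -8., -36., 110.])]
```

View pics/h_side.png

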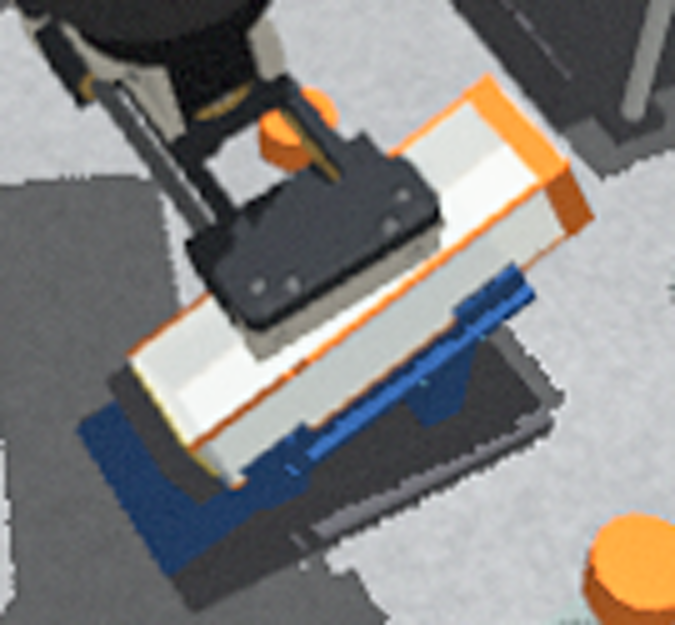

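View pics/h_top.png

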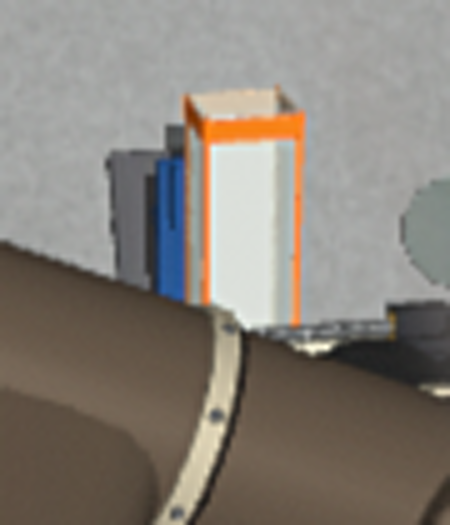

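Run:
```python
from ret import *
p,R=pose(); print(M5.T@(p-O))
R1=toolrot(RY,22)
a=plan(O+M5@np.array([-.075,0,.24]),R1,8,g=0)
plan(O+M5@np.array([.012,0,.24]),R1,4,start=a,g=0)
```

```text
[-0.09397259 -0.00207898  0.06524931]
per row deg 1.02 mm 22.0
[[0.018,-0.001,0.001,-0.2,-21.9,-1.9,0.0],[0.018,-0.001,0.001,-0.2,-21.9,-1.5,0.0],[0.018,-0.001,0.001,-0.2,-21.9,-1.1,0.0],[0.018,-0.001,0.001,-0.2,-22.0,-0.7,0.0],[0.018,-0.001,0.001,-0.2,-22.0,-0.3,0.0],[0.018,-0.001,0.001,-0.2,-22.0,0.1,0.0],[0.018,-0.001,0.001,-0.2,-22.0,0.4,0.0],[0.018,-0.001,0.001,-0.2,-22.0,0.8,0.0]]
per row deg 0.0 mm 21.8
[[-0.0,0.0,0.0,0.0,-1.1,21.7,0.0],[-0.0,0.0,0.0,0.0,-1.1,21.7,0.0],[-0.0,0.0,0.0,0.0,-1.1,21.7,0.0],[-0.0,0.0,0.0,0.0,-1.1,21.7,0.0]]
```

Call:
{"op": "step_arm", "data": {"deltas": [[0.018,0,0,0,-12,-2,0],[0.018,0,0,0,-22,-2,0],[0.018,0,0,0,-22,-1,0],[0.018,0,0,0,-22,-1,0],[0.018,0,0,0,-22,0,0],[0.018,0,0,0,-22,0,0],[0.018,0,0,0,-22,0,0],[0.018,0,0,0,-22,0,0],[0,0,0,0,-8,0,0],[0,0,0,0,0,0,0]]}}

```text
time_s: 22.05
tcp_pos: [0.5785, -0.2504, 0.2463]
eef_rot: [-157.5, -0.2, -84.8]
contact_force: [0.6, 0.0, -0.3]
gripper_width: 0.0438
```

Run:
```python
from ret import *
p,R=pose(); print(M5.T@(p-O),r.get_state()['gripper_width'])
R1=toolrot(RY,22)
plan(O+M5@np.array([.012,0,.235]),R1,5,g=0)
im=r.capture('wrist'); cv2.imwrite('pics/w9.png',im[:,:,::-1])
for n,(x0,y0,x1,y1) in(('top',(310,120,430,255)),('side',(265,220,400,345))):
    im=r.capture(n)[:,:,::-1]
    cv2.imwrite(f'pics/i_{n}.png',cv2.resize(im[y0:y1,x0:x1],None,fx=4,fy=4,interpolation=cv2.INTER_CUBIC))
```

```text
[-0.07045211  0.00034357  0.25554611] 0.04375585620522331
per row deg 0.11 mm 17.0
[[-0.002,-0.0,0.001,0.0,3.4,16.7,0.0],[-0.002,-0.0,0.001,0.0,3.3,16.7,0.0],[-0.002,-0.0,0.001,0.0,3.3,16.7,0.0],[-0.002,-0.0,0.001,0.0,3.3,16.7,0.0],[-0.002,-0.0,0.001,0.1,3.3,16.7,0.0]]
```

View pics/w9.png

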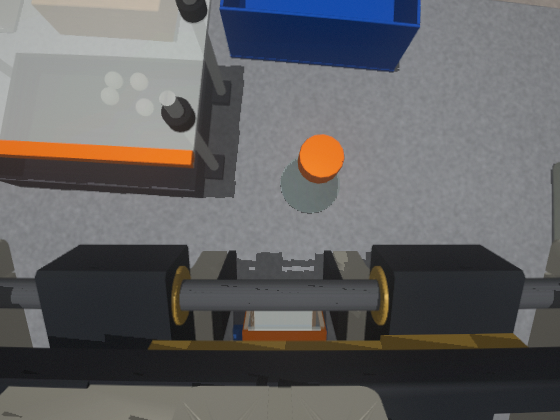

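View pics/i_side.png

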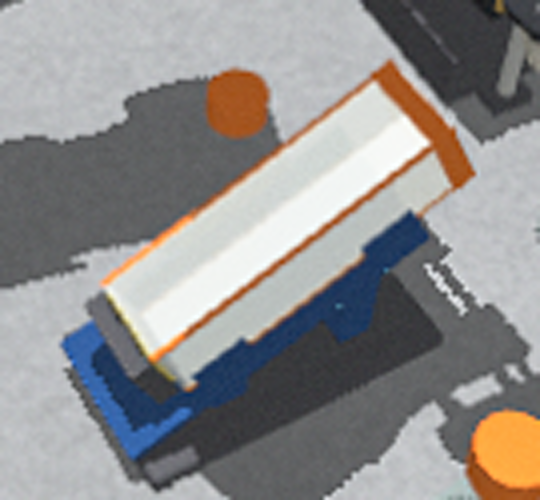

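View pics/i_top.png

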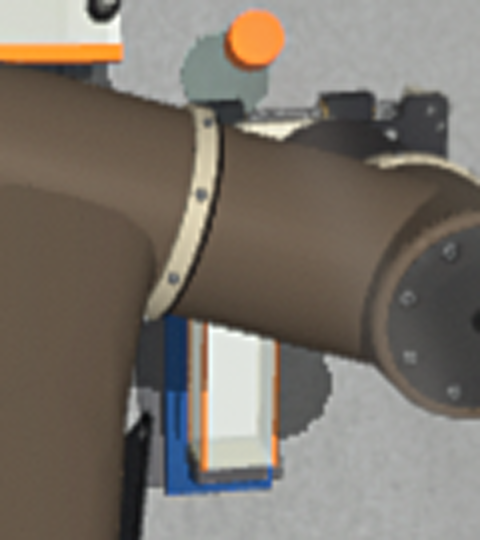

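The wrist view shows all four balls in the tray, at (114,80), (139,82), (110,96) and (145,107). The side view shows a thin yellow line at the tub foot, so the plate may have crept back slightly. I'll push the rim down the slope with the half-open fingertips.

Call:
{"op": "step_arm", "data": {"deltas": [[0,0,0,0,2,14,0],[0,0,0,0,3,17,0],[0,0,0,0,3,17,0],[0,0,0,0,3,17,0],[0,0,0,0,2,10,0],[0,0,0,0,0,0,0]]}}

```text
time_s: 22.8
tcp_pos: [0.5896, -0.2497, 0.1657]
eef_rot: [-157.7, -0.2, -84.9]
contact_force: [-0.9, -0.7, 1.3]
gripper_width: 0.0436
```

```bash
cat > st2.py <<'E'
from ret import *
s=r.get_state(); p,R=pose(); print(s['time_s'],'tcp bed',(M5.T@(p-O)).round(4),'F bed',(M5.T@s['contact_force']).round(2),'M',s['moment'].round(2),s['gripper_width'])
im=r.capture('side')[220:345,265:400,::-1]
cv2.imwrite('pics/st2.png',cv2.resize(im,None,fx=5,fy=5,interpolation=cv2.INTER_CUBIC))
E
python3 st2.py
```

```text
22.8 tcp bed [7.200e-03 1.000e-04 2.316e-01] F bed [-1.57 -0.65 -0.34] M [-0.13  1.28 -0.01] 0.04360927746675656
```

View pics/st2.png

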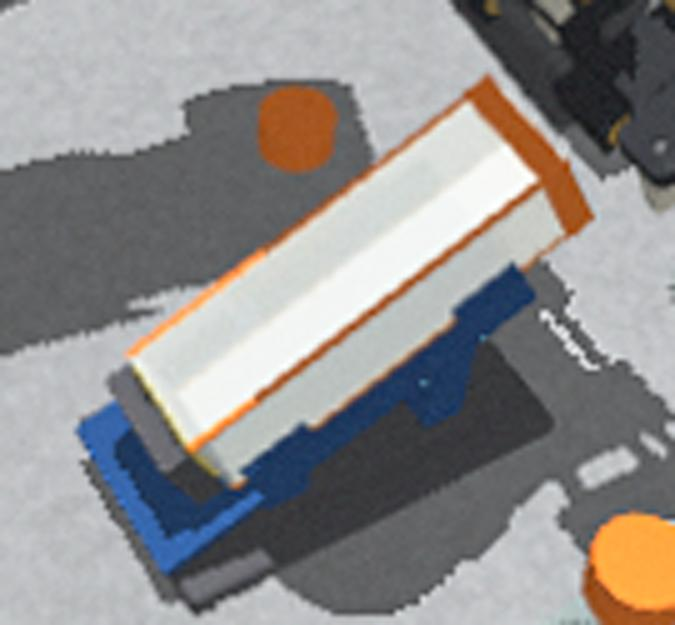

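Call:
{"op": "step_arm", "data": {"deltas": [[0,0,0,0,6,0.3,0],[0,0,0,0,6,0.3,0],[0,0,0,0,6,0.3,0],[0,0,0,0,0,0,0]]}}

```text
time_s: 23.25
tcp_pos: [0.5726, -0.2518, 0.1607]
eef_rot: [-157.5, -0.2, -84.9]
contact_force: [0.3, -0.1, 0.2]
gripper_width: 0.0437
```

```bash
python3 st2.py
```

```text
23.25 tcp bed [ 0.0045 -0.0005  0.2139] F bed [-0.08 -0.17  0.33] M [-0.2   1.23 -0.  ] 0.04370532213336897
```

Call:
{"op": "step_arm", "data": {"deltas": [[0,0,0,0,5,0.6,0],[0,0,0,0,4,0.6,0],[0,0,0,0,0,0,0]]}}

```text
time_s: 23.6
tcp_pos: [0.565, -0.2528, 0.1571]
eef_rot: [-157.4, -0.3, -84.9]
contact_force: [0.0, 0.9, 0.2]
gripper_width: 0.044
```

```bash
python3 st2.py
```

```text
23.6 tcp bed [ 0.0046 -0.0008  0.2054] F bed [-0.17  0.92  0.22] M [-0.12  1.29 -0.02] 0.04396962990011162
```

View pics/st2.png

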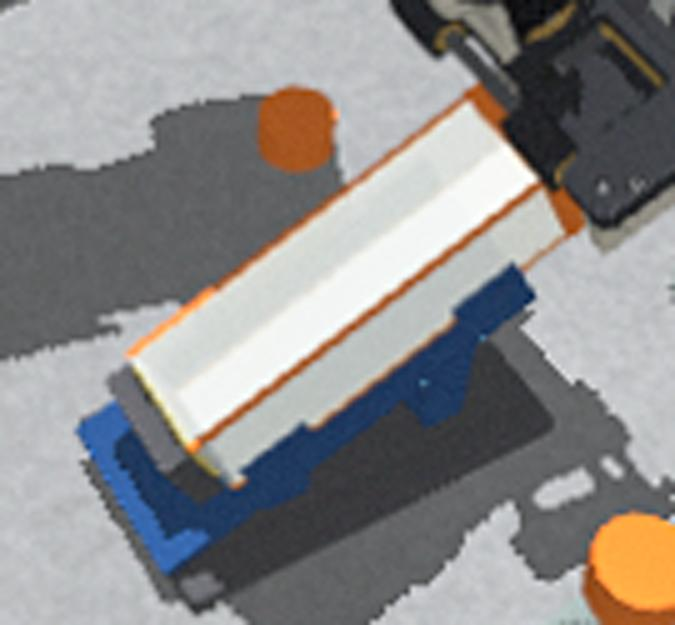

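Call:
{"op": "step_arm", "data": {"deltas": [[0,0,0,0,4,0.4,0],[0,0,0,0,3,0.4,0]]}}

```text
time_s: 23.85
tcp_pos: [0.5593, -0.2534, 0.1539]
eef_rot: [-157.3, -0.3, -84.9]
contact_force: [-0.5, 0.6, 1.2]
gripper_width: 0.0437
```

```bash
python3 st2.py
```

```text
23.85 tcp bed [ 0.0051 -0.001   0.1989] F bed [-1.28  0.61  0.06] M [-0.12  0.97  0.04] 0.043653122207507465
```

View pics/st2.png

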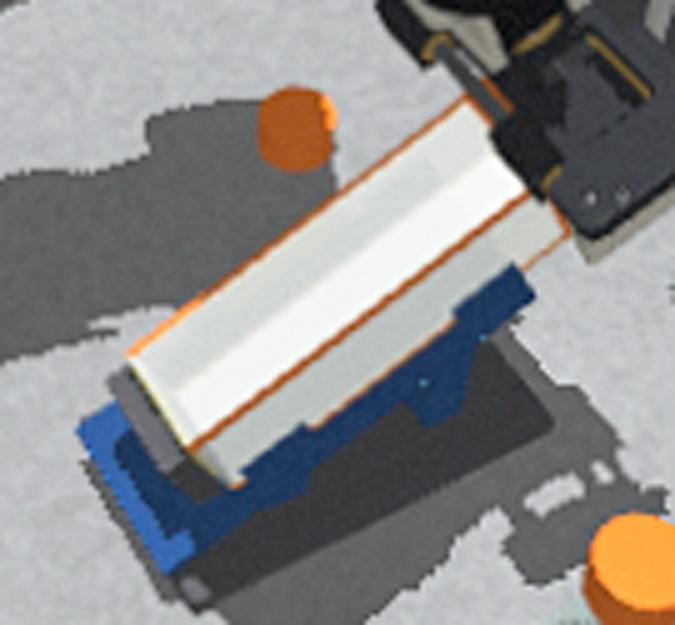

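Call:
{"op": "step_arm", "data": {"deltas": [[0,0,0,0,3,0.3,0],[0,0,0,0,3,0.3,0]]}}

```text
time_s: 24.1
tcp_pos: [0.5576, -0.2547, 0.1535]
eef_rot: [-156.9, -0.5, -84.9]
contact_force: [6.0, 0.3, 1.5]
gripper_width: 0.0438
```

```bash
python3 st2.py
```

```text
24.1 tcp bed [ 0.0046 -0.0021  0.1971] F bed [ 1.15 -0.21  6.12] M [-0.08 -1.41  0.19] 0.043832753055593865
```

View pics/st2.png

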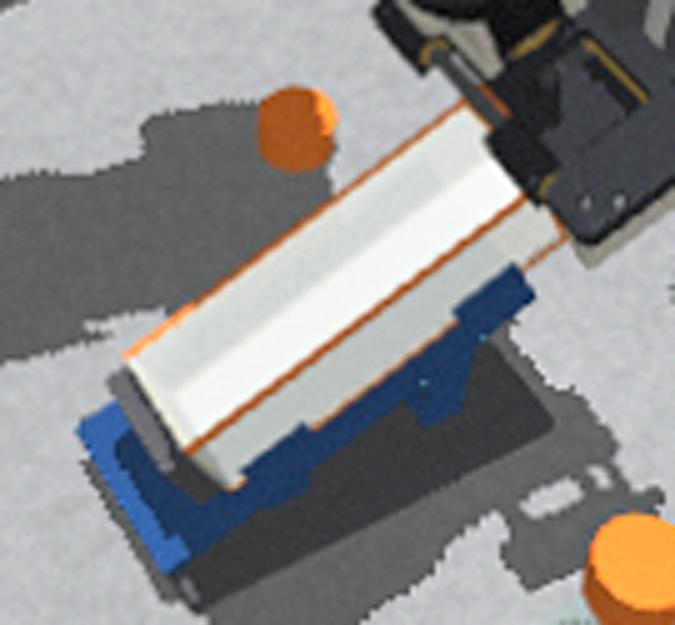

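Call:
{"op": "step_arm", "data": {"deltas": [[0,0,0,0,-4,-0.2,0],[0,0,0,0,-8,-0.4,0],[0,0,0,0,-12,-1,0],[0,0,0,0,-12,-1,0],[0,0,0,0,-4,-10,0],[0,0,0,0,-3,-25,0],[0,0,0,0,0,-30,0],[0,0,0,0,0,-30,0],[0,0,0,0,0,0,0]]}}

```text
time_s: 25.05
tcp_pos: [0.5598, -0.2532, 0.2654]
eef_rot: [-157.2, -0.5, -84.8]
contact_force: [0.9, 0.2, 0.6]
gripper_width: 0.0438
```

```bash
python3 st2.py
```

```text
25.05 tcp bed [-0.0958 -0.0007  0.2466] F bed [-0.2   0.17  1.1 ] M [-0.18  1.16  0.  ] 0.04375469043847376
```

View pics/st2.png

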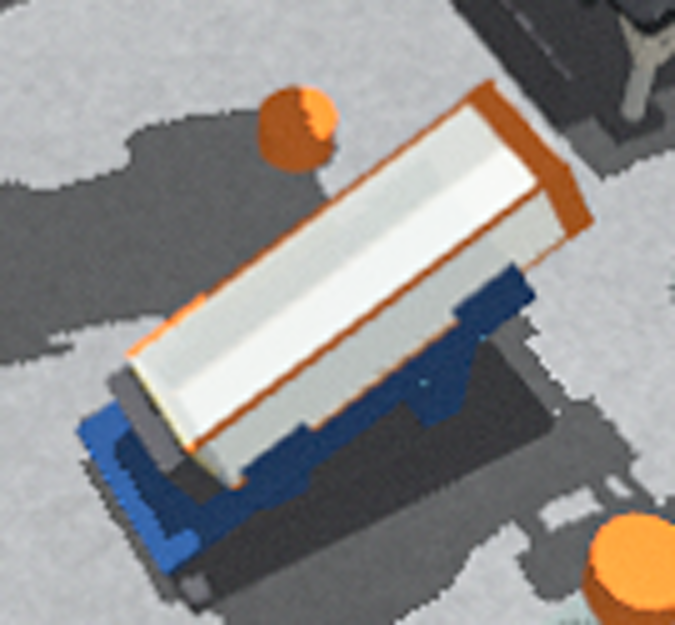

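Run:
```python
from ret import *
a=cv2.imread('pics/side0.png'); b=np.ascontiguousarray(r.capture('side')[:,:,::-1]); cv2.imwrite('pics/side_now.png',b)
S=r.camera_info('side')
x0,y0,x1,y1=278,282,328,332
L=[]
for im in(a,b):
    L.append(cv2.resize(im[y0:y1,x0:x1],None,fx=8,fy=8,interpolation=cv2.INTER_NEAREST))
cv2.imwrite('pics/cmp.png',np.hstack(L))
p0=proj(S,O+M5@np.array([-.01,0,0]));p1=proj(S,O+M5@np.array([-.01,0,-.01]));print(p0,p1)
```

```text
[301.83729453 299.03565655] [298.17595764 301.77837686]
```

View pics/cmp.png

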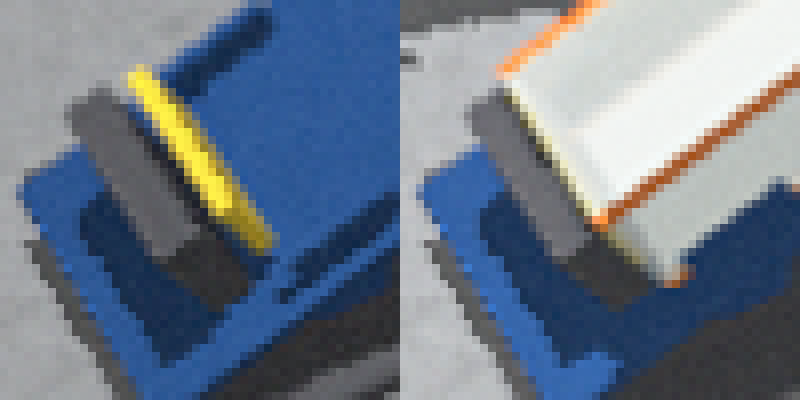

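Run:
```python
import cv2,numpy as np
a=cv2.imread('pics/side0.png').astype(np.float32);b=cv2.imread('pics/side_now.png').astype(np.float32)
d=np.array([3.66,-2.74])/4.57
t=np.arange(-2,11,.5)
for st in ((294.5,299.5),(296.75,303.5),(299,307)):
  for n,im in(('0',a),('now',b)):
    P=np.array(st)+t[:,None]*d
    v=cv2.remap(im,P[:,0].astype(np.float32)[None]-0,P[:,1].astype(np.float32)[None],cv2.INTER_LINEAR)[0]
    print(st,n,[f'{x}:{int(q[2])},{int(q[1])},{int(q[0])}' for x,q in zip(t,v)])
```

```text
(294.5, 299.5) 0 ['-2.0:94,94,99', '-1.5:94,95,99', '-1.0:94,96,100', '-0.5:94,96,99', '0.0:90,90,94', '0.5:83,81,86', '1.0:66,66,73', '1.5:49,56,71', '2.0:44,58,84', '2.5:73,84,105', '3.0:122,122,118', '3.5:180,168,105', '4.0:230,213,82', '4.5:254,238,67', '5.0:253,237,69', '5.5:251,237,70', '6.0:233,215,62', '6.5:199,178,54', '7.0:163,143,55', '7.5:127,119,80', '8.0:83,92,100', '8.5:49,75,115', '9.0:37,72,127', '9.5:37,70,123', '10.0:33,64,112', '10.5:30,63,109']
(294.5, 299.5) now ['-2.0:108,107,114', '-1.5:99,99,107', '-1.0:88,87,96', '-0.5:78,77,81', '0.0:95,93,80', '0.5:132,128,100', '1.0:180,175,140', '1.5:215,212,179', '2.0:233,233,208', '2.5:232,233,221', '3.0:227,230,223', '3.5:223,227,223', '4.0:220,225,222', '4.5:217,222,220', '5.0:213,218,217', '5.5:208,213,212', '6.0:208,213,212', '6.5:210,215,214', '7.0:209,216,213', '7.5:209,216,214', '8.0:210,216,215', '8.5:211,215,214', '9.0:209,214,213', '9.5:208,213,212', '10.0:209,214,212', '10.5:209,213,211']
(296.75, 303.5) 0 ['-2.0:91,93,97', '-1.5:91,93,97', '-1.0:91,93,98', '-0.5:92,93,98', '0.0:91,91,95', '0.5:85,85,88', '1
[... 1141 characters left out ...]
51,233,70', '6.0:242,221,64', '6.5:217,190,53', '7.0:181,157,50', '7.5:151,132,59', '8.0:127,124,91', '8.5:87,107,123', '9.0:58,94,143', '9.5:48,90,151', '10.0:49,92,154', '10.5:49,91,153']
(299, 307) now ['-2.0:109,109,114', '-1.5:109,108,115', '-1.0:103,103,110', '-0.5:94,95,101', '0.0:89,89,94', '0.5:124,123,108', '1.0:168,166,140', '1.5:209,208,182', '2.0:226,226,207', '2.5:233,233,221', '3.0:229,230,222', '3.5:226,228,223', '4.0:224,226,223', '4.5:223,227,225', '5.0:226,232,230', '5.5:233,237,235', '6.0:239,242,240', '6.5:242,244,243', '7.0:241,244,242', '7.5:241,244,242', '8.0:241,243,241', '8.5:241,243,241', '9.0:241,244,241', '9.5:241,244,241', '10.0:242,244,241', '10.5:241,244,241']
```

Run:
```python
from ret import *
S=r.camera_info('side')
P=O+M5@np.array([-.0,0,-.01]); o,d=ray(S,*proj(S,P)); print('ray in bed frame',M5.T@d)
print('px per 10mm: -x',(proj(S,P-.01*ox)-proj(S,P)),' z',(proj(S,P+.01*oz)-proj(S,P)))
d=np.array([3.66,-2.74])/4.57; t=np.arange(-2,5,.5)
ims={'0':(cv2.imread('pics/side0.png'),0,0,1),'e':(cv2.imread('pics/e_side.png'),265,200,5),'f':(cv2.imread('pics/f_side.png'),265,200,5),'g':(cv2.imread('pics/g_side.png'),265,200,5),'h':(cv2.imread('pics/h_side.png'),265,220,5),'now':(cv2.imread('pics/side_now.png'),0,0,1)}
for st in ((294.5,299.5),(296.75,303.5),(299,307)):
  for n,(im,x0,y0,k) in ims.items():
    Q=(np.array(st)+t[:,None]*d-[x0,y0])*k+(k-1)/2
    v=cv2.remap(im,Q[:,0].astype(np.float32)[None],Q[:,1].astype(np.float32)[None],cv2.INTER_LINEAR)[0]
    print(st,n,' '.join(f'{int(q[2])},{int(q[0])}' for q in v))
```

```text
ray in bed frame [ 0.88256383  0.45888205 -0.10251027]
px per 10mm: -x [-1.59671536 -1.48687392]  z [ 3.62897965 -2.71812371]
(294.5, 299.5) 0 95,99 94,100 94,100 94,100 90,95 83,86 67,73 50,71 45,84 74,106 123,118 180,105 230,83 255,67
(294.5, 299.5) e 59,61 62,65 66,70 66,69 63,65 60,63 52,58 45,58 45,69 54,81 81,83 125,71 162,48 184,38
(294.5, 299.5) f 58,59 52,54 53,55 88,88 140,134 195,180 233,214 239,224 236,226 232,229 230,229 228,228 225,226 221,224
(294.5, 299.5) g 62,65 61,66 54,64 58,61 78,63 126,87 192,139 233,191 248,228 244,236 235,229 231,228 229,228 225,225
(294.5, 299.5) h 61,65 59,65 52,62 56,60 77,64 125,87 190,137 231,188 247,226 243,235 234,229 231,228 227,226 223,222
(294.5, 299.5) now 108,115 100,107 88,96 79,82 96,81 133,101 180,141 215,179 234,208 232,222 227,223 224,224 221,223 218,221
(296.75, 303.5) 0 92,97 92,98 92,99 92,98 91,95 85,89 73,77 59,64 47,55 35,47 69,50 133,57 208,60 237,65
(296.75, 303.5) e 61,64 62,65 63,67 63,69 61,68 57,63 56,57 53,55 48,56 46,60 63,64 95,65 138,56 171,38
(296.75, 303.5) f 61,64 55,58 54,58 72,75 112,109 175,162 224,207 24
[... 385 characters left out ...]
13 230,220 225,221 222,222 224,225
(299, 307) 0 91,96 91,97 92,99 94,101 96,102 87,92 72,77 51,58 41,51 34,49 61,55 111,62 176,65 222,68
(299, 307) e 62,67 62,65 63,66 64,67 64,67 62,65 56,57 49,53 48,57 48,64 52,71 79,73 123,65 156,48
(299, 307) f 59,62 57,60 56,61 69,75 119,119 183,172 226,210 249,236 243,234 233,228 230,229 228,229 227,231 230,234
(299, 307) g 63,66 61,64 56,62 48,63 61,65 99,67 147,85 204,139 234,189 241,220 238,230 233,228 229,228 227,229
(299, 307) h 62,66 59,63 56,64 48,62 56,59 93,62 142,82 199,135 232,184 241,217 238,229 233,229 228,228 227,228
(299, 307) now 110,114 110,115 104,110 95,102 89,94 125,109 169,140 209,182 227,208 233,221 229,223 226,223 224,224 224,226
```

Run:
```python
from ret import *
d=np.array([3.66,-2.74])/4.57; t=np.arange(-1,9.5,.5)
im,x0,y0,k=(cv2.imread('pics/e_side.png'),265,200,5)
for st in ((294.5,299.5),(296.75,303.5),(299,307)):
    Q=(np.array(st)+t[:,None]*d-[x0,y0])*k+(k-1)/2
    v=cv2.remap(im,Q[:,0].astype(np.float32)[None],Q[:,1].astype(np.float32)[None],cv2.INTER_LINEAR)[0]
    print(' '.join(f'{x}:{int(q[2])},{int(q[0])}' for x,q in zip(t,v)))
a=cv2.imread('pics/e_side.png')[400:600,80:300];b=cv2.imread('pics/h_side.png')[300:500,80:300];c=cv2.imread('pics/f_side.png')[400:600,80:300]
cv2.imwrite('pics/cmp2.png',np.hstack([a,c,b]))
```

```text
-1.0:66,70 -0.5:66,69 0.0:63,65 0.5:60,63 1.0:52,58 1.5:45,58 2.0:45,69 2.5:54,81 3.0:81,83 3.5:125,71 4.0:162,48 4.5:184,38 5.0:186,51 5.5:195,95 6.0:217,155 6.5:232,196 7.0:237,221 7.5:236,229 8.0:231,229 8.5:231,227 9.0:232,226
-1.0:63,67 -0.5:63,69 0.0:61,68 0.5:57,63 1.0:56,57 1.5:53,55 2.0:48,56 2.5:46,60 3.0:63,64 3.5:95,65 4.0:138,56 4.5:171,38 5.0:172,27 5.5:176,51 6.0:194,104 6.5:217,162 7.0:233,204 7.5:237,222 8.0:234,229 8.5:228,229 9.0:227,229
-1.0:63,66 -0.5:64,67 0.0:64,67 0.5:62,65 1.0:56,57 1.5:49,53 2.0:48,57 2.5:48,64 3.0:52,71 3.5:79,73 4.0:123,65 4.5:156,48 5.0:180,44 5.5:193,72 6.0:205,120 6.5:228,183 7.0:241,227 7.5:242,241 8.0:238,239 8.5:232,238 9.0:230,240
```

View pics/cmp2.png

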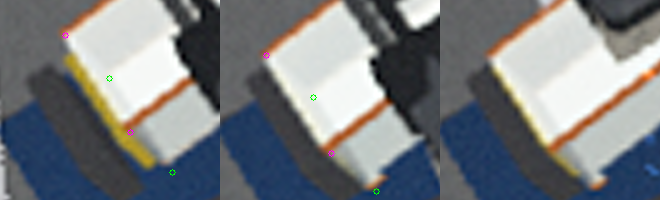

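Run:
```python
from ret import *
R1=toolrot(RY,24)
a=plan(O+M5@np.array([.016,0,.228]),R1,7,g=0)
```

```text
per row deg 0.21 mm 15.7
[[0.004,-0.001,0.001,-0.1,1.7,15.6,0.0],[0.004,-0.001,0.001,-0.1,1.7,15.6,0.0],[0.004,-0.001,0.001,-0.0,1.8,15.6,0.0],[0.004,-0.001,0.001,-0.0,1.8,15.6,0.0],[0.004,-0.001,0.001,-0.0,1.9,15.6,0.0],[0.004,-0.001,0.001,-0.0,1.9,15.5,0.0],[0.004,-0.001,0.001,-0.0,2.0,15.5,0.0]]
```

Call:
{"op": "step_arm", "data": {"deltas": [[0.004,0,0,0,0,15,0],[0.004,0,0,0,0,16,0],[0.004,0,0,0,0,16,0],[0.004,0,0,0,1,16,0],[0.004,0,0,0,2,16,0],[0.004,0,0,0,4,14,0],[0.004,0,0,0,6,8,0],[0,0,0,0,6,0.5,0],[0,0,0,0,6,0.5,0],[0,0,0,0,0,0,0]]}}

```text
time_s: 26.15
tcp_pos: [0.5731, -0.2497, 0.1462]
eef_rot: [-156.5, -0.1, -84.9]
contact_force: [-0.1, -0.2, -0.2]
gripper_width: 0.0438
```

```bash
cat > st3.py <<'E'
import sys
from ret import *
s=r.get_state(); p,R=pose(); print(s['time_s'],'tcp bed',(M5.T@(p-O)).round(4),'F bed',(M5.T@s['contact_force']).round(2),'M',s['moment'].round(2))
im=np.ascontiguousarray(r.capture('side')[:,:,::-1]); cv2.imwrite(f'pics/p_{sys.argv[1]}.png',im)
d=np.array([3.66,-2.74])/4.57; t=np.arange(-2,4,.5)
for st in ((294.5,299.5),(296.75,303.5),(299,307)):
    Q=np.array(st)+t[:,None]*d
    v=cv2.remap(im,Q[:,0].astype(np.float32)[None],Q[:,1].astype(np.float32)[None],cv2.INTER_LINEAR)[0]
    print(' '.join(f'{int(q[2])},{int(q[0])}' for q in v))
E
python3 st3.py 1
```

```text
26.15 tcp bed [0.018  0.0015 0.2084] F bed [ 0.14 -0.22 -0.22] M [-0.2   1.3  -0.02]
107,115 101,108 91,98 81,84 97,83 132,101 180,142 216,182 235,212 233,225 229,226 226,227
111,118 110,117 109,116 105,109 108,104 129,110 171,139 213,173 230,200 235,217 231,222 227,222
108,116 108,117 105,114 100,107 94,100 127,111 170,141 211,183 229,210 235,223 230,222 226,223
```

Call:
{"op": "step_arm", "data": {"deltas": [[0,0,0,0,4,0,0],[0,0,0,0,4,0,0]]}}

```text
time_s: 26.4
tcp_pos: [0.5671, -0.2508, 0.1453]
eef_rot: [-156.3, -0.2, -84.8]
contact_force: [0.2, 0.0, -0.2]
gripper_width: 0.044
```

```bash
python3 st3.py 2
```

```text
26.4 tcp bed [0.0162 0.001  0.2025] F bed [0.27 0.02 0.1 ] M [-0.18  1.38  0.01]
108,114 100,106 89,95 79,82 97,82 135,103 183,144 218,183 236,211 233,223 228,225 226,227
110,115 109,116 106,114 103,108 108,105 130,112 172,139 212,171 230,198 235,215 231,222 228,224
111,116 109,115 104,111 97,104 92,96 128,111 172,142 213,185 229,210 234,222 230,222 227,223
```

Call:
{"op": "step_arm", "data": {"deltas": [[0,0,0,0,3,0,0]]}}

```text
time_s: 26.55
tcp_pos: [0.5639, -0.2511, 0.1443]
eef_rot: [-156.2, -0.2, -84.8]
contact_force: [-0.3, 0.2, 0.6]
gripper_width: 0.0441
```

```bash
python3 st3.py 3
```

```text
26.55 tcp bed [0.0158 0.0009 0.1991] F bed [-0.62  0.21 -0.02] M [-0.22  1.29  0.01]
107,115 101,109 90,98 80,84 97,83 134,102 182,143 217,182 236,211 234,224 229,226 226,226
110,116 110,117 109,117 105,110 108,106 131,113 173,141 214,173 231,199 235,216 231,223 227,223
110,116 109,116 104,112 96,104 89,96 126,111 171,142 212,184 230,210 236,223 231,223 227,224
```

Call:
{"op": "step_arm", "data": {"deltas": [[0,0,0,0,2,0,0],[0,0,0,0,0,0,0]]}}

```text
time_s: 26.8
tcp_pos: [0.5633, -0.2516, 0.1447]
eef_rot: [-156.0, -0.2, -84.8]
contact_force: [1.9, -0.2, -0.5]
gripper_width: 0.0435
```

```bash
python3 st3.py 4
```

```text
26.8 tcp bed [0.0151 0.0005 0.1988] F bed [ 1.22 -0.41  1.54] M [-0.06  0.9   0.05]
109,116 101,108 89,98 81,87 106,99 150,129 195,171 223,203 237,222 231,223 228,226 226,226
109,115 99,107 86,93 74,77 83,80 122,109 177,156 222,198 235,216 234,223 229,223 227,224
98,104 90,95 71,76 61,65 62,63 121,104 174,148 213,187 230,210 235,223 230,222 226,222
```

Call:
{"op": "step_arm", "data": {"deltas": [[0,0,0,0,2.5,0,0]]}}

```text
time_s: 26.95
tcp_pos: [0.5622, -0.2519, 0.1444]
eef_rot: [-155.9, -0.3, -84.8]
contact_force: [6.7, 2.3, 2.2]
gripper_width: 0.0435
```

```bash
python3 st3.py 5
```

```text
26.95 tcp bed [0.0149 0.0003 0.1976] F bed [0.92 1.74 7.19] M [ 0.51 -1.13  0.45]
105,112 98,104 92,98 98,100 135,128 187,171 222,204 233,218 235,226 230,227 225,227 223,226
106,112 95,101 82,88 90,93 118,114 163,151 207,191 236,219 236,222 231,222 226,223 224,224
82,85 63,67 58,62 76,79 109,107 163,152 210,195 235,221 234,223 230,223 227,223 224,224
```

Call:
{"op": "step_arm", "data": {"deltas": [[0,0,0,0,2.5,0,0]]}}

```text
time_s: 27.1
tcp_pos: [0.5618, -0.2521, 0.1446]
eef_rot: [-155.7, -0.4, -84.8]
contact_force: [8.3, 3.6, 0.6]
gripper_width: 0.0438
```

```bash
python3 st3.py 6
```

```text
27.1 tcp bed [0.0146 0.0002 0.1974] F bed [3.08 2.87 8.02] M [ 1.1  -1.62  0.65]
101,107 87,91 70,73 80,79 136,128 189,174 218,202 230,217 232,223 230,225 226,227 223,226
106,113 98,104 87,93 93,96 119,115 165,153 208,193 235,220 234,222 228,221 225,222 224,224
57,60 57,62 60,64 77,80 109,109 162,153 209,195 234,221 234,224 231,225 228,225 226,226
```

Call:
{"op": "step_arm", "data": {"deltas": [[0,0,0,0,0,0,0]]}}

```text
time_s: 27.25
tcp_pos: [0.5627, -0.2518, 0.1452]
eef_rot: [-155.5, -0.4, -84.7]
contact_force: [3.3, 2.1, -0.1]
gripper_width: 0.0438
```

```bash
python3 st3.py 7
```

```text
27.25 tcp bed [0.0144 0.0003 0.1984] F bed [1.57 1.81 3.11] M [0.22 0.6  0.23]
108,116 100,107 88,95 80,84 105,98 147,129 192,171 223,204 238,224 232,225 227,226 225,226
99,104 90,96 85,92 77,80 86,83 125,112 178,156 220,196 232,215 233,223 229,224 226,224
57,61 58,63 57,61 58,61 63,63 125,112 176,153 209,185 225,208 234,223 230,224 226,225
```

Call:
{"op": "step_arm", "data": {"deltas": [[0,0,0,0,-0.4,0,0],[0,0,0,0,0,0,0]]}}

```text
time_s: 27.5
tcp_pos: [0.5628, -0.2517, 0.1452]
eef_rot: [-155.6, -0.4, -84.7]
contact_force: [2.9, 0.1, 0.8]
gripper_width: 0.0436
```

```bash
python3 st3.py 8
```

```text
27.5 tcp bed [0.0145 0.0004 0.1985] F bed [ 0.47 -0.17  2.95] M [-0.09  0.31  0.13]
108,116 101,108 90,96 82,84 107,99 150,131 194,173 224,204 238,223 232,224 227,226 226,227
106,111 96,102 85,91 74,78 82,79 119,107 175,153 221,196 234,215 235,223 229,223 226,223
56,61 57,60 55,59 57,60 63,65 126,113 179,156 213,188 227,209 234,222 231,223 227,224
```

Call:
{"op": "step_arm", "data": {"deltas": [[0,0,0,0,-0.4,0,0],[0,0,0,0,0,0,0]]}}

```text
time_s: 27.75
tcp_pos: [0.5628, -0.2518, 0.1451]
eef_rot: [-155.6, -0.4, -84.8]
contact_force: [3.0, 0.6, 0.9]
gripper_width: 0.0437
```

```bash
python3 st3.py 9
```

```text
27.75 tcp bed [0.0146 0.0003 0.1985] F bed [0.45 0.34 3.2 ] M [0.11 0.23 0.18]
107,115 99,106 89,96 81,85 106,99 149,130 193,171 223,203 237,223 232,224 229,227 226,227
109,113 100,105 90,95 77,80 85,82 123,110 176,153 220,195 234,215 235,224 230,224 227,225
57,62 57,63 57,63 58,61 59,59 124,111 179,155 212,186 226,207 233,221 230,223 226,224
```

Call:
{"op": "step_arm", "data": {"deltas": [[0,0,0,0,-1,0,0],[0,0,0,0,0,0,0]]}}

```text
time_s: 28.0
tcp_pos: [0.5631, -0.2517, 0.145]
eef_rot: [-155.7, -0.3, -84.8]
contact_force: [1.1, -0.3, 0.7]
gripper_width: 0.0435
```

```bash
python3 st3.py 10
```

```text
28.0 tcp bed [0.0147 0.0004 0.1987] F bed [-0.21 -0.37  1.28] M [-0.12  0.59  0.08]
110,117 102,109 91,98 81,85 101,89 139,112 186,153 220,191 237,217 233,224 228,225 226,226
109,114 103,109 98,105 91,96 97,95 128,115 177,155 221,196 235,216 236,225 230,225 227,225
79,82 62,66 55,60 56,61 59,62 116,99 171,143 214,187 231,212 236,224 231,224 228,224
```

Call:
{"op": "step_arm", "data": {"deltas": [[0,0,0,0,-1.2,0,0],[0,0,0,0,0,0,0]]}}

```text
time_s: 28.25
tcp_pos: [0.5633, -0.2516, 0.145]
eef_rot: [-155.8, -0.3, -84.8]
contact_force: [1.4, 0.6, 1.6]
gripper_width: 0.0437
```

```bash
python3 st3.py 11
```

```text
28.25 tcp bed [0.0149 0.0005 0.1989] F bed [-0.84  0.45  1.94] M [-0.07  0.75  0.1 ]
108,115 101,108 89,98 79,84 99,84 135,103 181,142 216,182 235,212 233,225 228,226 226,227
110,114 107,112 102,107 92,95 96,94 126,114 177,154 223,195 236,213 237,221 231,222 227,222
80,83 60,62 52,55 55,59 61,66 116,100 170,141 212,185 230,211 235,224 230,224 227,224
```

Call:
{"op": "step_arm", "data": {"deltas": [[0,0,0,0,-1.5,0,0],[0,0,0,0,0,0,0]]}}

```text
time_s: 28.5
tcp_pos: [0.5641, -0.2513, 0.1451]
eef_rot: [-155.9, -0.3, -84.8]
contact_force: [0.3, -0.2, 0.1]
gripper_width: 0.0441
```

```bash
python3 st3.py 12
```

```text
28.5 tcp bed [0.0151 0.0007 0.1997] F bed [-0.02 -0.26  0.29] M [-0.2   1.33 -0.02]
108,114 100,107 90,97 81,82 97,80 133,100 181,141 216,181 235,211 234,224 229,226 226,226
110,115 109,116 108,116 107,112 113,112 137,124 178,152 216,180 231,201 234,215 230,222 226,223
100,104 91,96 70,75 58,63 59,60 117,99 173,143 215,186 230,211 235,223 231,224 227,224
```

Call:
{"op": "step_arm", "data": {"deltas": [[0,0,0,0,-4,0,0],[0,0,0,0,-8,0,0],[0,0,0,0,-12,-1,0],[0,0,0,0,-10,-3,0],[0,0,0,0,-4,-15,0],[0,0,0,0,0,-30,0],[0,0,0,0,0,-35,0],[0,0,0,0,0,-35,0],[0,0,0,0,0,-30,0],[0,0,0,0,0,0,0]]}}

```text
time_s: 29.55
tcp_pos: [0.5429, -0.2528, 0.3062]
eef_rot: [-155.9, -0.4, -84.7]
contact_force: [0.0, 0.3, 0.6]
gripper_width: 0.0437
```

Call:
{"op": "step_arm", "data": {"deltas": [[0,0,0,-20,0,-20,0],[0,0,0,-40,0,-10,0],[0,0,0,-40,0,0,0],[0,0,0,-40,0,0,0],[0,0,0,-40,0,0,0],[0,0,0,-40,0,0,0],[0,0,0,0,0,0,0],[0,0,0,0,0,0,0],[0,0,0,0,0,0,0]]}}

```text
time_s: 30.45
tcp_pos: [0.5146, -0.0251, 0.3395]
eef_rot: [-155.3, -0.3, -84.7]
contact_force: [-0.8, -0.9, -0.2]
gripper_width: 0.0438
```

```bash
python3 st3.py 20
python3 - <<'E'
from h import *
for n in('side','top','wrist'): cv2.imwrite(f'pics/fin_{n}.png',r.capture(n)[:,:,::-1])
E
```

```text
30.45 tcp bed [-0.1736  0.2304  0.255 ] F bed [-0.2  -0.77 -0.91] M [-0.18  1.38  0.01]
99,105 90,96 80,85 72,72 88,73 122,93 165,129 198,163 218,189 217,202 211,205 207,207
97,104 97,103 98,104 95,100 100,99 121,109 159,135 195,160 212,179 215,191 211,199 207,201
98,103 98,103 94,100 86,92 79,83 113,98 154,128 193,166 212,188 217,199 210,200 205,202
```

View pics/fin_side.png

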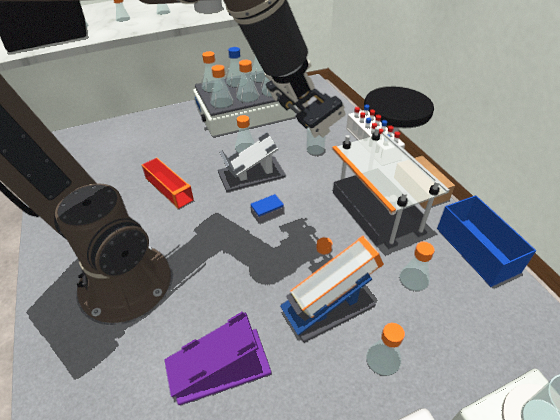

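View pics/fin_top.png

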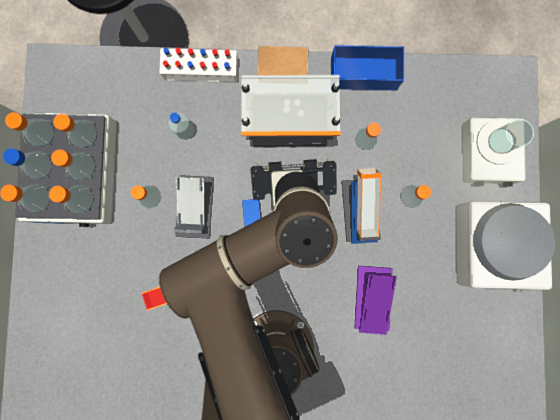

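View pics/fin_wrist.png

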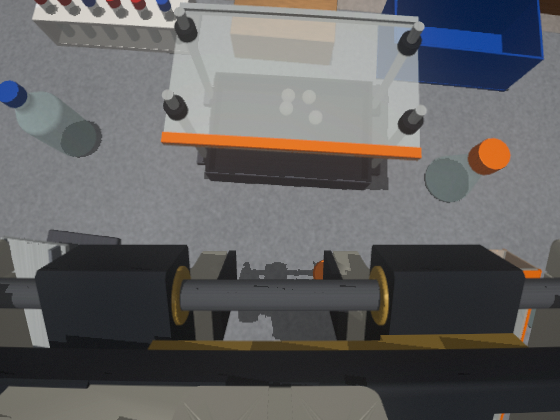

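```bash
python3 -c "
from plant import r
print(r.close_job())"
```

```text
the job is handed in; nothing more can be done
None
```

I handed the job in at about 30.5 s. The tub is empty and resting in the blue return cradle, mouth uppermost, with the foot plate pressed to its stop as far as I can tell.

- **Pour:** I tipped the tub about 18° mouth-down under the guard edge. The wrist force readings I took there stayed at noise level, so there was no sign of contact with the guard. The last top and wrist pictures show all four balls in the tray.
- **Placing:** The flasks, bottle, tip box and cap are at the same pixels as at the start. The gripper was well clear and touching nothing at hand-in.
- **Landing on the cradle:** I brought the tub onto the bed a little hard, with a brief reading of about 43 N through the held tub, and backed off straight away.
- **Foot plate:** The tub crept back about 1–2 mm when I first released it, so I pushed the rim down the slope twice more with the fingertips.
    - **For fully home:** The plate stops hard at 6–8 N. When I let the force off slowly, the tub came back to the same resting place each time, while the force was still 1–2 N. The plate's spring is too weak to do that, so I take it as the give of the hard stop.
    - **Not settled:** A thin yellow line, under about 1 mm, still shows between the foot and the block behind the plate. One pixel estimate of the plate's travel came out at only about 6 mm, but the tub may have been hiding its edge. I could not measure the 10 mm travel directly.
- **Detour:** My first turn of the wrist ran the last joint up to the end of its range. I swung back round and used a steeper grasp instead, which cost about 4 s.

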